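# Move a rinsed reed plate from the drying rack to the tuning cradle with the spatula

### The job

The slotted brass reed plate is dry: slide the cranked spatula in under it, lift it off the drying rack, carry it level and lay it gently and squarely, reeds up, at the middle of the tuning cradle's two ledges, between the end lips, then draw the blade out. Keep your fingers off the reed plate (they mark the brass), leave the chrome cover plate on the rack, the screwdriver and the screw tin where they are, and finish with the spatula put down flat on the green bench top.

Things in the scene. Friction and masses are not known exactly. Their poses are not given: they have to be found in the camera images.
- spatula: Cranked steel spatula, wooden handle, 120 g, lying flat on its blade and stable so. Origin: centre of the blade's underside; +x to the tip, z up. Blade 100 long (x -50 to 50), 48 wide, 2 thick. Neck 18 wide rises from x -50, z 2 to x -74, z 36; ferrule 17 thick, x -70 to -84. Handle: straight bar x -82 to -172, 20 wide (y), z 32 to 50. Centre of mass x -35. Lengths in mm.
- spatula_grip (a point): Point on the spatula's handle where it is best gripped across its 20 mm width, from above: x -105, y 0, z 41 in the spatula's frame (the middle of the handle's height); axes as the spatula's.
- reed_plate: Flat brass plate with 12 slots and riveted reeds on its upper face: 40 (x) by 120 (y), 2 thick (rivets 1 higher), 50 to 95 g. Origin: centre of its underside; z up out of the reed side. It bridges one bay of the rack; only its ends rest on rails, so a blade can go in under its middle along x. Lengths in mm.
- cover_plate: Chromed harmonica cover plate, 36 (x) by 120 (y), bowed up to 12 high, about 40 g, lying in the other bay of the rack. Origin: centre of its underside. To be left there. Lengths in mm.
- drying_rack: Fixed. Steel drip tray 112 (x) by 276 (y), floor z 4, front and back rims z 8; three beech rails along x (-45 to 45), tops z 30, at y -134 to -114, -18 to 18, 114 to 134. Bay centres y -66 and 66; which plate is in which varies, as does rack left or right of cradle. Bays are open at both ends, 96 wide, z 8 to 30. Origin: centre of underside on the bench; x away from the robot. Lengths in mm.
- tuning_cradle: Fixed, wooden. Base board 112 (x) by 166 (y), 10 thick; two rails along x (-45 to 45) with cork ledges at z 30, y 48 to 67 either side, each with an outer lip 4 high (inner faces y -67 and 67: 7 to spare at each end of the plate). Channel between them 96 wide, z 10 to 30, open at both ends. Origin: centre of underside on the bench; x away from the robot. Lengths in mm.
- cradle_bed (a point): Point midway between the cradle's ledges and midway along its rails, at ledge-top height (30 above the bench); axes as the cradle's. The middle of the reed plate's underside belongs here, its length along y (either way round). Lengths in mm.
- screwdriver: Jeweller's screwdriver, blue plastic handle, 148 long along x, 13 high, lying between rack and cradle. Bystander. Lengths in mm.
- screw_tin: Squat open tin of brass screws, 72 diameter, 30 high, behind rack and cradle. Origin: centre of its underside. Bystander. Lengths in mm.
Mind the look-alikes: they are no part of the job. There is more than one size of the spatula; the job needs the larger. What is shaped like the tuning_cradle but black is not meant.

How it is judged:
By the outcome, as a careful person would: the job done as asked, in the order asked, and still so for the second after the job is handed in, with the robot touching nothing.
It also fails if it takes over 61 s, if anything falls off the work surface, if the arm or the gripper's body presses on something with over 40 N, if the wrist force passes 120 N, or if a joint passes its speed limit or range.

### The arm

A 7-joint arm with a two-finger parallel gripper is mounted at the origin on the work surface. World frame = base frame: x ahead of the robot, y to its left, z up, the work surface at z = 0. Lengths are in m, angles in rad, forces in N, time in s.
With the tool pointing down it reaches from about 0.4 to 0.85 m from the base axis. Payload 10.4 kg.
Tool frame: the origin (TCP) lies midway between the tips of the shut fingers; the grasp point (between the pads) lies 19 mm behind it (grip_point_offset is the distance from the TCP to the grasp point, in m); y points along the fingers, z is the direction in which the jaws open and shut, and the axes are right-handed (so a half turn about y gives the same grasp; the last joint's range is limited). The gripper opens to 85 mm and grips with 20 to 120 N. Pads are 22 mm wide; open, the fingers measure 114 mm over their backs; the gripper's body (76 mm by 85 mm) begins 54 mm behind the grasp point. The pads swing forward as they close: fully open they stand 13 mm farther back than shut.
Start: joints at [1.179, 0.332, -0.065, 1.46, 0.022, 1.35, -0.088], TCP at [0.225, -0.583, 0.231] pointing down, gripper open.
Joint ranges: [-2.6, 2.6], [-0.5, 2.12], [-1.47, 1.34], [0.16, 2.42], [-1.27, 4.41], [0.06, 2.06], [-2.6, 2.6]. Speed limits (rad/s): [2.22, 2.22, 2.79, 2.79, 3.14, 3.14, 3.14].

### API

Orientations are given as a unit quaternion [x, y, z, w].
In Python, from workcell import * gives the robot as it stands.
- The arm moves only by the tool send_rows, never from a script. Its argument "motion" is a list of rows, each a list of 7 numbers: the opening in per cent of the stroke, from 0 (shut) to 100 (fully open), then the shift along the tool's x, y, z in m, then the turn, a rotation vector about the tool's x, y, z in rad. In form: [[claw, tx, ty, tz, ax, ay, az], ...]. A call has 1 to 10 rows; each row is the pose to reach, as a shift and turn from the pose commanded when the call began, along the tool's axes at that moment; what a row does not reach only later rows make up. A row lasts 1/12 s, in which the tool goes at most 41.7 mm and 7.16 degrees, less where a joint would pass 70% of its speed; a pose out of reach is approached as far as the arm can. A call with a gripper value outside its range is refused whole. The fingers move at their own pace and stop on an object; "squeeze" is the grip in N (left out, the last holds). Time passes only in rows, so rows that repeat a pose let the fingers close. It gives the time, the measured TCP pose, the force and the opening at its end, in the units of the state.
- get_obs(): the state, without advancing time (a new reading comes with each control period).
- camera(name): name is "side" or "top"; returns a dict with "pixels" (420x560x3 uint8, red, green, blue), "range_z" (420x560 float32, m along the optical axis (not along the pixel's ray), 0 where there is no reading), "fovy" (degrees; the focal length in pixels is half the picture's height over the tangent of half this angle, whatever the lens; pixels are square), "cx", "cy" (the principal point, pixels), "view" (4x4, takes a point from world to camera coordinates). Camera axes: x right, y down, z forward; pixel columns grow to the right and rows downward; lengths in m; the calibration is good to about 2 mm. A picture is of the moment at which its call begins.
- hand_in(): hands the job in, once; it reports no verdict.
The state is a dict: "clock": time; "joint_pos": joint angles; "joint_velocities": joint speeds; "tau": joint torques, N m; "position": TCP position; "ee_rot": TCP orientation; "ft_force": force on the tool from outside, world axes, zero at the start; "torque": the same for the moment, N m; "grip_width": opening from 0.0 (shut) to 1.0 (fully open).
Only numpy, scipy, OpenCV 4.12 (cv2) and the standard library are available. Lean on these libraries where they do the work, as an engineer would, in place of code of your own. Each camera call takes 0.05 s, during which the arm holds its last target.

## Working session

There is one attempt and no reset: what is moved stays moved. The work goes in short steps, Python scripts to look and compute and a tool call to move; the robot and the scene stay as the last step left them, time stands still between calls to the robot, and variables do not carry over. Pictures are saved under pics/ and viewed, and the job is handed in when it is done.

Besides the shell and the picture viewer there is one more tool, called as name([rows], argument=value, ...), one row to a line, values as JSON. send_rows: Moves the arm, as the interface text tells. Its arguments: {"type":"object","properties":{"motion":{"type":"array"},"squeeze":{"type":"number"}},"required":["motion"]}

```bash
mkdir -p pics; ls; cat > h.py <<'E'
from workcell import *
import numpy as np, cv2, pickle
from scipy.spatial.transform import Rotation as R
def snap(n,tag):
    c=camera(n); cv2.imwrite(f'pics/{tag}.png',c['pixels'][:,:,::-1]); pickle.dump({k:c[k] for k in c},open(f'pics/{tag}.pkl','wb')); return c
def load(tag): return pickle.load(open(f'pics/{tag}.pkl','rb'))
def f(c): return c['pixels'].shape[0]/2/np.tan(np.radians(c['fovy'])/2)
def ray(c,u,v):
    V=np.array(c['view']); Rm=V[:3,:3]; o=-Rm.T@V[:3,3]
    d=Rm.T@np.array([(u-c['cx'])/f(c),(v-c['cy'])/f(c),1]); return o,d
def onz(c,u,v,z):
    o,d=ray(c,u,v); return o+d*(z-o[2])/d[2]
def px(c,p):
    V=np.array(c['view']); q=V[:3,:3]@np.array(p)+V[:3,3]; return np.array([c['cx']+f(c)*q[0]/q[2],c['cy']+f(c)*q[1]/q[2]])
def dep(c,u,v):
    o,d=ray(c,u,v); return o+d*c['range_z'][int(round(v)),int(round(u))]
def crop(tag,x0,y0,x1,y1,s,out):
    im=cv2.imread(f'pics/{tag}.png')[y0:y1,x0:x1]; cv2.imwrite(f'pics/{out}.png',cv2.resize(im,None,fx=s,fy=s,interpolation=cv2.INTER_CUBIC))
def cloud(c):
    H,W=c['range_z'].shape; u,v=np.meshgrid(np.arange(W),np.arange(H)); z=c['range_z']
    P=np.stack([(u-c['cx'])/f(c)*z,(v-c['cy'])/f(c)*z,z],-1); V=np.array(c['view']); return (P-V[:3,3])@V[:3,:3]
E
python3 - <<'E'
from h import *
a=snap('top','t0'); b=snap('side','s0')
for c in(a,b): print(c['fovy'],c['cx'],c['cy'],np.round(c['view'],3).tolist(), (c['range_z']>0).mean())
print(get_obs())
E
```

```text
pics
49.671747619829596 272.0848947498205 205.66062331037529 [[0.01, -1.0, 0.017, 0.031], [-0.991, -0.012, -0.136, 0.538], [0.136, -0.016, -0.991, 1.038], [0.0, 0.0, 0.0, 1.0]] 0.9959991496598639
50.3331812260993 272.62858901716953 223.00781391922592 [[-0.935, -0.354, 0.016, 0.527], [-0.218, 0.538, -0.814, 0.152], [0.28, -0.765, -0.581, 1.1], [0.0, 0.0, 0.0, 1.0]] 0.9959778911564626
{'clock': 0.1, 'joint_pos': array([ 1.17940132,  0.33277829, -0.06469885,  1.46086505,  0.02162716,
        1.34989168, -0.08848113]), 'joint_velocities': array([-1.88656676e-03, -1.05413427e-03, -8.33306839e-05, -1.61064819e-03,
       -3.17873664e-05, -1.13252760e-03,  6.26314375e-04]), 'tau': array([ 2.78291802e-03, -6.26747561e+01,  5.02047711e-02, -3.92432606e+01,
        1.64538121e-02,  6.98555581e-03, -8.30520821e-05]), 'position': array([ 0.22517447, -0.5826683 ,  0.23061079]), 'ee_rot': array([-0.12977575,  0.69554289, -0.69468951,  0.12955629]), 'ft_force': array([-0.05729963,  0.1270313 , -1.13452907]), 'torque': array([-0.02660888, -0.05529496,  0.042776  ]), 'grip_width': 0.9975313205866542}
```

View pics/t0.png

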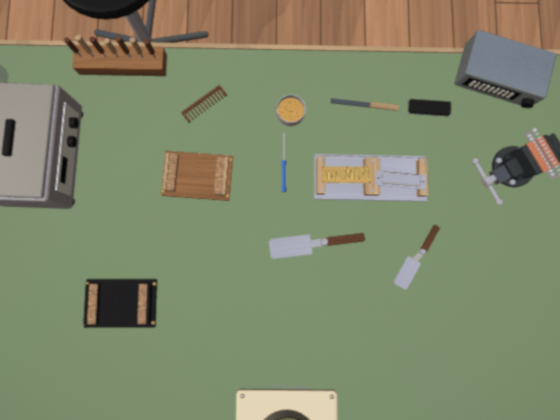

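View pics/s0.png

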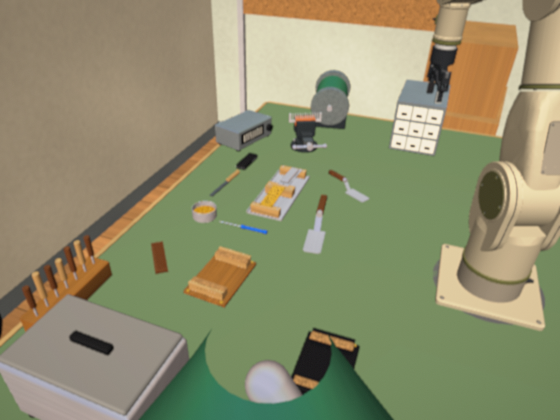

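```bash
python3 - <<'E'
from h import *
crop('t0',255,140,455,300,4,'t0a'); crop('t0',150,140,245,215,7,'t0b'); crop('s0',180,150,380,310,4,'s0a')
E
```

```text
(no output)
```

View pics/t0a.png

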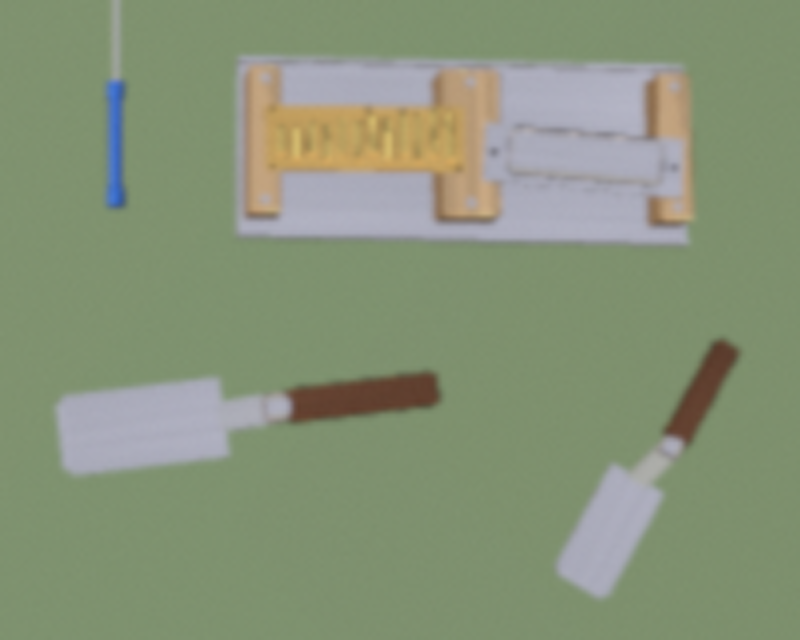

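View pics/t0b.png

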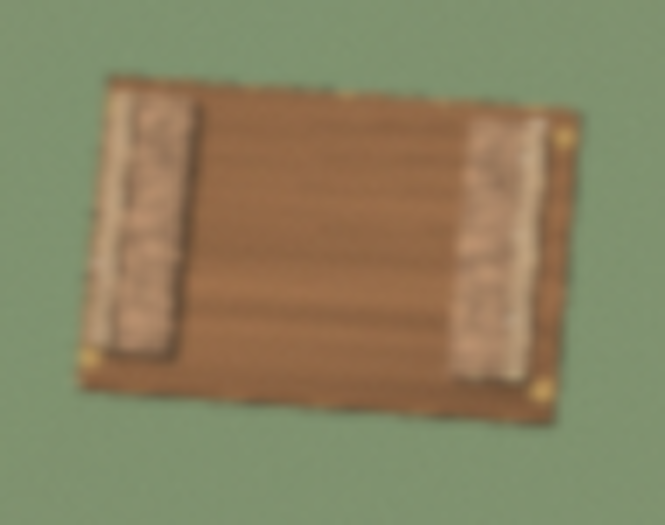

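View pics/s0a.png

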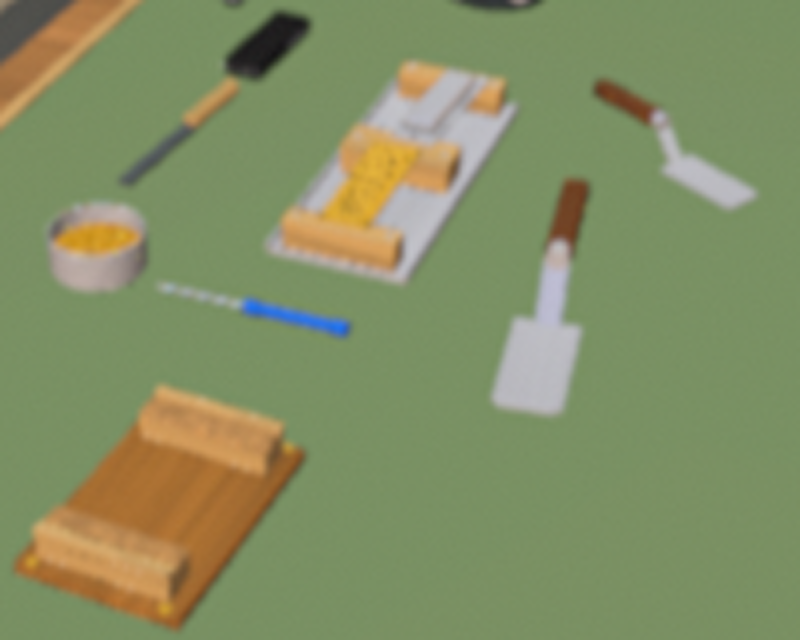

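```bash
python3 - <<'E'
from h import *
for t,pts in(('t0',{'bench':(230,260),'blade':(290,247),'handle':(345,240),'rackrailL':(321,176),'reed':(347,167),'mid rail':(372,190),'cradleL':(170,170),'cradleR':(220,175),'base':(195,185),'tray':(345,195)}),('s0',{'bench':(250,300),'blade':(315,240),'handle':(322,205),'cradle base':(222,280),'tin':(203,212)})):
    c=load(t)
    for k,p in pts.items(): print(t,k,np.round(dep(c,*p),4))
c=load('t0')
g={}
def fit(name,pix,zs,model):
    W=np.array([onz(c,u,v,z)[:2] for (u,v),z in zip(pix,zs)]); M=np.array(model,float)
    mc=M.mean(0); wc=W.mean(0); H=(M-mc).T@(W-wc); th=np.arctan2(H[0,1]-H[1,0],H[0,0]+H[1,1])
    Rm=np.array([[np.cos(th),-np.sin(th)],[np.sin(th),np.cos(th)]]); o=wc-Rm@mc
    print(name,'o',np.round(o,4),'deg',np.degrees(th).round(2),'res mm',np.round(1000*(W-(M@Rm.T+o)),1).tolist())
    return o,th
C=lambda x,y:(150+x/7-.43,140+y/7-.43)
A=lambda x,y:(255+x/4-.375,140+y/4-.375)
fit('cradle base',[C(108,75),C(583,110),C(555,425),C(80,390)],[.01]*4,[(.056,.083),(.056,-.083),(-.056,-.083),(-.056,.083)])
# rail tops: inner ledge corners
fit('cradle ledge',[C(197,97),C(468,118),C(450,378),C(175,358)],[.03]*4,[(.045,.048),(.045,-.048),(-.045,-.048),(-.045,.048)])
fit('rack',[A(238,56),A(685,66),A(688,243),A(236,236)],[.008]*4,[(.056,.138),(.056,-.138),(-.056,-.138),(-.056,.138)])
fit('rails',[A(247,66),A(280,68),A(247,215),A(279,215),A(437,68),A(497,68),A(437,217),A(498,219),A(652,73),A(690,74),A(652,222),A(692,221)],[.03]*12,[(.045,.134),(.045,.114),(-.045,.134),(-.045,.114),(.045,.018),(.045,-.018),(-.045,.018),(-.045,-.018),(.045,-.114),(.045,-.134),(-.045,-.114),(-.045,-.134)])
fit('reed',[A(268,105),A(464,108),A(464,172),A(267,168)],[.032]*4,[(.02,.06),(.02,-.06),(-.02,-.06),(-.02,.06)])
fit('spat blade',[A(57,400),A(219,377),A(229,455),A(70,475)],[.002]*4,[(.05,-.024),(-.05,-.024),(-.05,.024),(.05,.024)])
fit('spat handle',[A(289,391),A(436,372),A(441,405),A(291,421)],[.05]*4,[(-.082,-.01),(-.172,-.01),(-.172,.01),(-.082,.01)])
c=load('s0'); S=lambda x,y:(180+x/4-.375,150+y/4-.375)
fit('side blade',[S(516,317),S(582,326),S(562,415),S(492,405)],[.002]*4,[(-.05,-.024),(-.05,.024),(.05,.024),(.05,-.024)])
fit('side handle end top',[S(566,180),S(588,181),S(572,257),S(549,254)],[.05]*4,[(-.172,-.01),(-.172,.01),(-.082,.01),(-.082,-.01)])
fit('side cradle base',[S(305,456),S(178,630),S(14,568)],[.01]*3,[(-.056,-.083),(-.056,.083),(.056,.083)])
fit('side rack',[S(516,103),S(404,284),S(266,247)],[.008]*3,[(-.056,-.138),(-.056,.138),(.056,.138)])
E
```

```text
t0 bench [0.4096 0.1364 0.0049]
t0 blade [ 0.4423 -0.0073  0.0031]
t0 handle [ 0.4576 -0.1321  0.0512]
t0 rackrailL [ 0.6124 -0.0797  0.0294]
t0 reed [ 0.6346 -0.1422  0.0331]
t0 mid rail [ 0.5791 -0.2015  0.0333]
t0 cradleL [0.6213 0.2825 0.0329]
t0 cradleR [0.6109 0.1628 0.0325]
t0 base [0.5891 0.2246 0.0141]
t0 tray [ 0.5711 -0.1419  0.0033]
s0 bench [ 0.5211  0.2614 -0.0015]
s0 blade [ 0.4436 -0.0133  0.0013]
s0 handle [ 0.4565 -0.1168  0.0506]
s0 cradle base [0.6066 0.2338 0.0087]
s0 tin [ 7.82e-01 -4.00e-04  1.65e-02]
cradle base o [0.6144 0.2213] deg -3.39 res mm [[0.3, 0.8], [-0.1, -0.3], [-0.3, 0.4], [0.1, -0.9]]
cradle ledge o [0.6144 0.2215] deg -3.03 res mm [[1.1, -0.8], [0.1, 1.7], [-0.9, 0.7], [-0.3, -1.6]]
rack o [ 0.6159 -0.2037] deg -0.41 res mm [[0.1, 0.4], [-0.3, -1.4], [0.7, -0.1], [-0.5, 1.1]]
rails o [ 0.6152 -0.2018] deg -0.28 res mm [[0.3, -0.6], [-0.6, -0.7], [-1.1, -0.8], [-0.8, 0.0], [1.3, -0.1], [2.0, -0.6], [-0.3, 1.1], [-0.9, 0.4], [0.7, 0.9], [0.5, -2.3], [-1.0, 3.5], [0.0, -0.7]]
reed o [ 0.6172 -0.1399] deg -0.34 res mm [[-0.8, -1.0], [-0.3, 0.5], [0.5, 1.0], [0.6, -0.4]]
spat blade o [ 0.4441 -0.0088] deg 98.34 res mm [[-1.0, -0.3], [-0.5, 0.5], [-0.0, 1.5], [1.5, -1.7]]
spat handle o [ 0.4442 -0.008 ] deg 97.25 res mm [[-1.1, -2.1], [-0.5, 1.4], [0.2, 1.4], [1.4, -0.6]]
side blade o [ 0.4445 -0.0086] deg 98.08 res mm [[-0.5, -0.9], [0.5, -1.3], [0.6, 0.8], [-0.6, 1.4]]
side handle end top o [0.4388 0.0018] deg 99.05 res mm [[-1.2, -5.1], [2.9, -6.8], [1.1, 6.3], [-2.7, 5.6]]
side cradle base o [0.6129 0.2269] deg -3.62 res mm [[1.2, 0.9], [-0.1, 0.7], [-1.0, -1.6]]
side rack o [ 0.6171 -0.1992] deg 0.38 res mm [[0.6, -4.1], [-0.1, 5.6], [-0.5, -1.5]]
```

```bash
cat >> h.py <<'E'
def toolrot(heading_deg):
    # tool y down, tool x along spatula +x heading (variant a) => z = x cross y
    h=np.radians(heading_deg); x=np.array([np.cos(h),np.sin(h),0]); y=np.array([0,0,-1.]); return R.from_matrix(np.stack([x,y,np.cross(x,y)],1))
def delta(p,Rt,o=None,p0=None,R0=None):
    o=get_obs(); p0=o['position'] if p0 is None else p0; R0=R.from_quat(o['ee_rot']) if R0 is None else R0
    return np.round(R0.inv().apply(np.array(p)-p0),4), np.round((R0.inv()*Rt).as_rotvec(),4)
E
python3 - <<'E'
from h import *
o=get_obs(); Rm=R.from_quat(o['ee_rot']).as_matrix(); print(Rm.round(3))
print('x heading',np.degrees(np.arctan2(Rm[1,0],Rm[0,0])), 'az',np.degrees(np.arctan2(o['position'][1],o['position'][0])))
g=np.array([.4442,-.0085])+0.105*-np.array([np.cos(np.radians(98)),np.sin(np.radians(98))]); print(g)
for h in(98,-82): print(delta([g[0],g[1],.12],toolrot(h)))
E
```

```text
[[-0.933 -0.001  0.361]
 [-0.361  0.001 -0.933]
 [ 0.    -1.    -0.001]]
x heading -158.8671283999886 az -68.87077810670554
[ 0.45881318 -0.11247815]
(array([-0.3875,  0.111 , -0.3542]), array([8.0e-04, 1.8e+00, 1.2e-03]))
(array([-0.3875,  0.111 , -0.3542]), array([ 1.1000e-03, -1.3416e+00, -8.0000e-04]))
```

Candidates (top view): spatula large (290,246) / small (408,272), so the large one; cradle brown (197,176) / black (120,303), so the brown one; brass reed plate (347,175) / chrome cover (400,178), so the brass one. The crops confirm these: the chosen blade measures 100x48, and the reed plate is in the rack's +y bay.

send_rows([
  [100, -0.3875, 0.105, -0.3542, 0, -1.3416, 0],
  [100, -0.3875, 0.105, -0.3542, 0, -1.3416, 0],
  [100, -0.3875, 0.105, -0.3542, 0, -1.3416, 0],
  [100, -0.3875, 0.105, -0.3542, 0, -1.3416, 0],
  [100, -0.3875, 0.105, -0.3542, 0, -1.3416, 0],
  [100, -0.3875, 0.105, -0.3542, 0, -1.3416, 0],
  [100, -0.3875, 0.105, -0.3542, 0, -1.3416, 0],
  [100, -0.3875, 0.105, -0.3542, 0, -1.3416, 0],
  [100, -0.3875, 0.105, -0.3542, 0, -1.3416, 0],
  [100, -0.3875, 0.105, -0.3542, 0, -1.3416, 0],
])

```text
clock: 0.93
position: [0.4075, -0.2153, 0.1492]
ee_rot: [0.513, -0.486, 0.486, -0.513]
ft_force: [1.0, -0.7, -0.2]
grip_width: 0.998
```

```bash
python3 - <<'E'
from h import *
print(delta([.4588,-.1125,.122],toolrot(-82)),get_obs()['joint_pos'])
E
```

```text
(array([-0.0999,  0.0272,  0.0568]), array([ 0.0001, -0.0857,  0.0004])) [ 0.85279996  0.06693227 -0.47763758  1.96067815  0.03457453  1.12154852
  0.41502218]
```

send_rows([
  [100, -0.095, 0.027, 0.055, 0, -0.0857, 0],
  [100, -0.095, 0.027, 0.055, 0, -0.0857, 0],
  [100, -0.095, 0.027, 0.055, 0, -0.0857, 0],
  [100, -0.095, 0.027, 0.055, 0, -0.0857, 0],
  [100, -0.095, 0.027, 0.055, 0, -0.0857, 0],
])

```text
clock: 1.35
position: [0.4577, -0.1178, 0.122]
ee_rot: [0.533, -0.465, 0.464, -0.533]
ft_force: [-0.9, -0.8, -0.4]
grip_width: 1.0
```

```bash
python3 - <<'E'
from h import *
a=snap('top','t1');b=snap('side','s1')
print(delta([.4588,-.1125,.023],toolrot(-82)),get_obs()['position'])
crop('t1',255,200,395,290,5,'t1a');crop('s1',270,130,390,260,5,'s1a')
E
```

```text
(array([-0.0075,  0.0994,  0.0026]), array([ 0.0006, -0.0065,  0.0001])) [ 0.45723791 -0.12030286  0.1224422 ]
```

View pics/t1a.png

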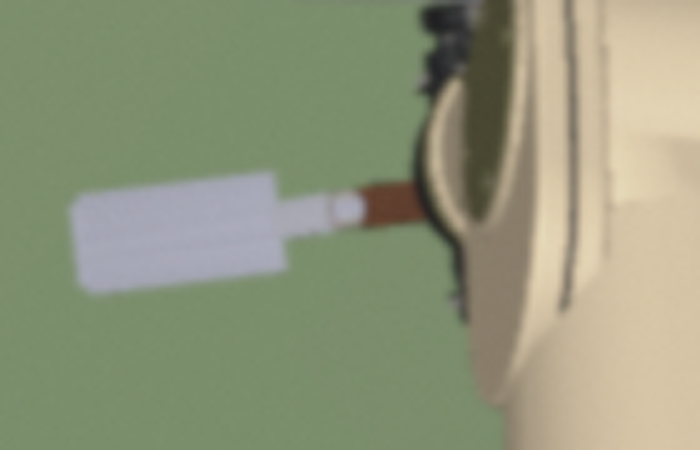

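View pics/s1a.png

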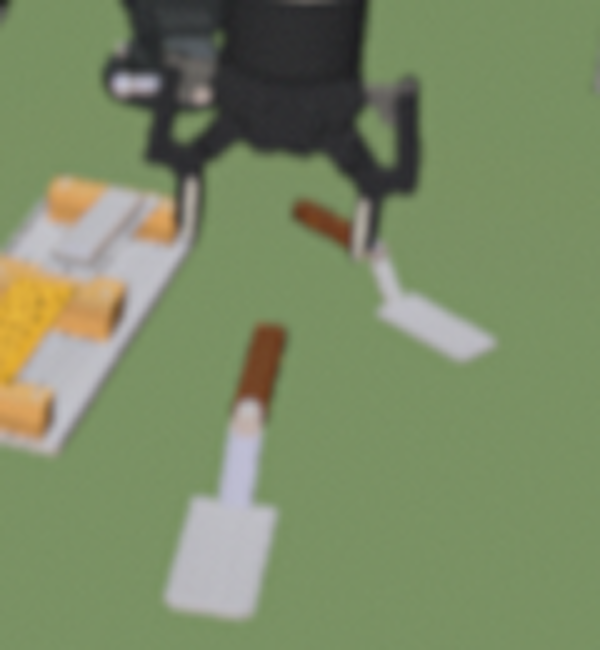

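send_rows([
  [100, -0.0075, 0.03, 0.0026, 0, -0.0065, 0],
  [100, -0.0075, 0.06, 0.0026, 0, -0.0065, 0],
  [100, -0.0075, 0.085, 0.0026, 0, -0.0065, 0],
  [100, -0.0075, 0.1, 0.0026, 0, -0.0065, 0],
  [100, -0.0075, 0.1, 0.0026, 0, -0.0065, 0],
  [100, -0.0075, 0.1, 0.0026, 0, -0.0065, 0],
])

```text
clock: 1.95
position: [0.4587, -0.1128, 0.0226]
ee_rot: [0.534, -0.465, 0.464, -0.533]
ft_force: [-0.4, 0.6, 0.5]
grip_width: 1.001
```

```bash
python3 - <<'E'
from h import *
b=snap('side','s2')
print(delta([.4588,-.1125,.022],toolrot(-82)),get_obs()['position'])
crop('s2',270,130,390,260,5,'s2a')
E
```

```text
(array([-0.0004,  0.0015, -0.0007]), array([-0.0006, -0.0009,  0.0006])) [ 0.45952562 -0.11280463  0.02347863]
```

View pics/s2a.png

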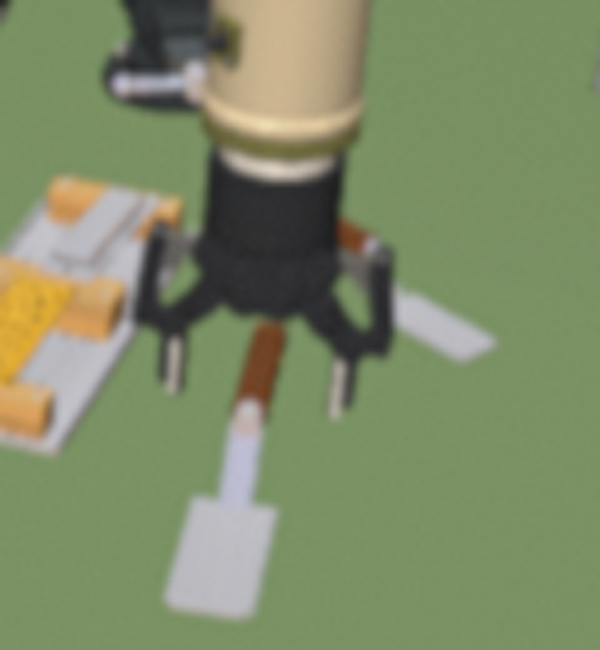

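Fingers straddle the handle evenly (left tip (174,390), right (338,412) in the crop). Close.

send_rows([
  [70, 0, 0.001, 0, 0, 0, 0],
  [50, 0, 0.001, 0, 0, 0, 0],
  [35, 0, 0.001, 0, 0, 0, 0],
  [20, 0, 0.001, 0, 0, 0, 0],
  [0, 0, 0.001, 0, 0, 0, 0],
  [0, 0, 0.001, 0, 0, 0, 0],
  [0, 0, 0.001, 0, 0, 0, 0],
  [0, 0, 0.001, 0, 0, 0, 0],
], squeeze=100)

```text
clock: 2.67
position: [0.4594, -0.112, 0.0219]
ee_rot: [-0.534, 0.464, -0.464, 0.534]
ft_force: [-0.9, -0.6, 4.3]
grip_width: 0.216
```

send_rows([
  [0, 0, -0.01, 0, 0, 0, 0],
  [0, 0, -0.03, 0, 0, 0, 0],
  [0, 0, -0.06, 0, 0, 0, 0],
  [0, 0, -0.08, 0, 0, 0, 0],
  [0, 0, -0.08, 0, 0, 0, 0],
  [0, 0, -0.08, 0, 0, 0, 0],
])

```text
clock: 3.17
position: [0.4598, -0.112, 0.1027]
ee_rot: [-0.534, 0.463, -0.465, 0.534]
ft_force: [-0.5, -0.6, -1.9]
grip_width: 0.213
```

```bash
python3 - <<'E'
from h import *
b=snap('side','s3');a=snap('top','t3')
print(get_obs())
crop('s3',250,100,400,260,5,'s3a');crop('t3',255,200,395,290,5,'t3a')
# blade plane fit in depth
for c,box in((a,(265,230,305,262)),(b,(300,205,335,260))):
    P=cloud(c); x0,y0,x1,y1=box; Q=P[y0:y1,x0:x1].reshape(-1,3); col=c['pixels'][y0:y1,x0:x1].reshape(-1,3).astype(int)
    m=(Q[:,2]>.05)&(Q[:,2]<.12); Q=Q[m]; print(len(Q),Q.mean(0).round(4)); A=np.c_[Q[:,:2]-Q[:,:2].mean(0),np.ones(len(Q))]; print('slope',np.linalg.lstsq(A,Q[:,2],rcond=None)[0])
E
```

```text
{'clock': 3.2667, 'joint_pos': array([ 0.6976885 ,  0.16763431, -0.59147081,  1.97938702,  0.10895746,
        1.02643192,  0.19624507]), 'joint_velocities': array([-0.00250114,  0.01448181,  0.00078131,  0.00615778,  0.0021871 ,
       -0.00020427,  0.00017737]), 'tau': array([ 2.91806966e-02, -4.25750148e+01, -3.26452576e+00, -3.54486680e+01,
       -8.47122283e-02,  1.69132103e-02,  1.57803489e-02]), 'position': array([ 0.45855096, -0.11178444,  0.10096015]), 'ee_rot': array([ 0.53402188, -0.4640837 ,  0.46341333, -0.53356822]), 'ft_force': array([ 0.17640739, -0.11307916, -2.34601577]), 'torque': array([-0.05500677,  0.02875025, -0.01492423]), 'grip_width': 0.21623501349687724}
734 [0.4427 0.0027 0.0826]
slope [-0.00175297 -0.00355594  0.08263631]
417 [ 0.4453 -0.0072  0.0817]
slope [ 0.00108025 -0.01357641  0.08166516]
```

View pics/s3a.png

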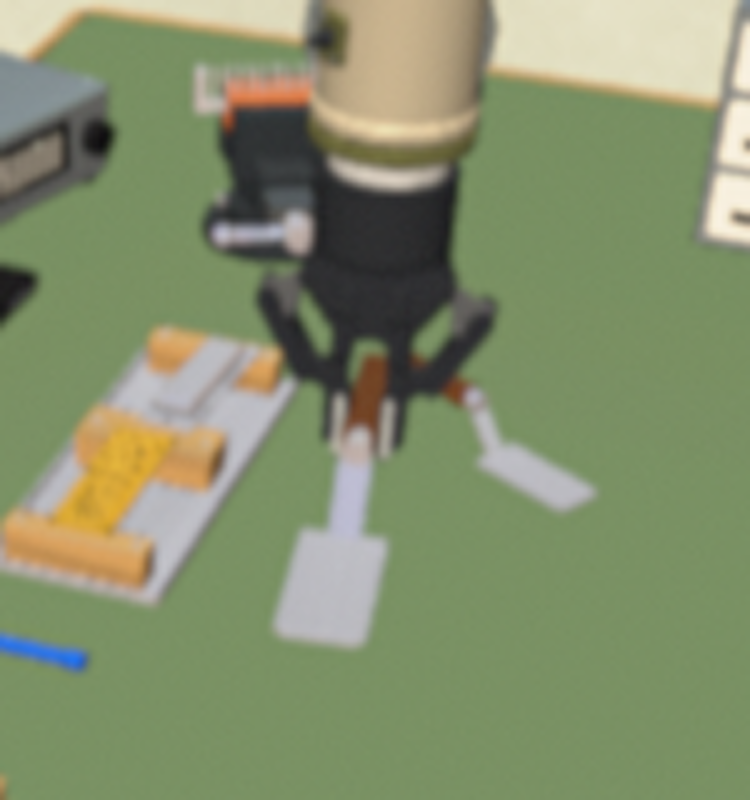

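View pics/t3a.png

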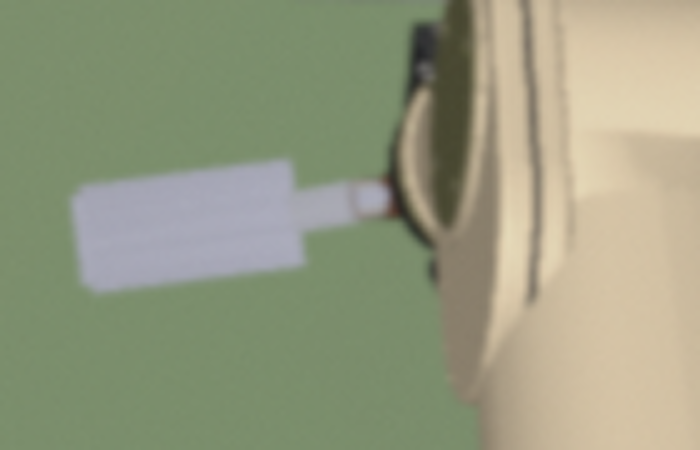

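```bash
python3 - <<'E'
from h import *
from math import *
exec(open('h.py').read())
print(delta([.42,-.139,.1],toolrot(179.7)),get_obs()['position'])
def fit(c,name,pix,zs,model):
    W=np.array([onz(c,u,v,z)[:2] for (u,v),z in zip(pix,zs)]); M=np.array(model,float)
    mc=M.mean(0); wc=W.mean(0); H=(M-mc).T@(W-wc); th=np.arctan2(H[0,1]-H[1,0],H[0,0]+H[1,1])
    Rm=np.array([[np.cos(th),-np.sin(th)],[np.sin(th),np.cos(th)]]); o=wc-Rm@mc
    print(name,'o',np.round(o,4),'deg',np.degrees(th).round(2),'res mm',np.round(1000*(W-(M@Rm.T+o)),1).tolist())
bl=[(.05,-.024),(-.05,-.024),(-.05,.024),(.05,.024)]
T=lambda x,y:(255+x/5-.4,200+y/5-.4); S=lambda x,y:(250+x/5-.4,100+y/5-.4)
fit(load('t3'),'top',[T(70,192),T(291,160),T(303,264),T(83,292)],[.0815]*4,bl)
fit(load('s3'),'side',[S(273,632),S(299,527),S(388,540),S(363,648)],[.0815]*4,bl)
E
```

```text
(array([ 0.0216,  0.001 , -0.042 ]), array([1.1000e-03, 1.7162e+00, 7.0000e-04])) [ 0.45855096 -0.11178444  0.10096015]
top o [ 0.4433 -0.0073] deg 98.15 res mm [[-1.7, -0.3], [-0.3, -0.7], [0.6, 0.8], [1.3, 0.2]]
side o [ 0.4462 -0.0097] deg 98.11 res mm [[-0.9, -0.6], [1.3, -1.3], [-0.1, -0.4], [-0.2, 2.3]]
```

send_rows([
  [0, 0.001, 0, -0.002, 0, 0.06, 0],
  [0, 0.003, 0, -0.005, 0, 0.16, 0],
  [0, 0.005, 0, -0.009, 0, 0.28, 0],
  [0, 0.007, 0, -0.013, 0, 0.4, 0],
  [0, 0.009, 0, -0.017, 0, 0.52, 0],
  [0, 0.011, 0, -0.021, 0, 0.64, 0],
  [0, 0.013, 0, -0.025, 0, 0.76, 0],
  [0, 0.014, 0, -0.028, 0, 0.88, 0],
  [0, 0.016, 0, -0.031, 0, 1.0, 0],
  [0, 0.018, 0, -0.034, 0, 1.12, 0],
])

```text
clock: 4.1
position: [0.4269, -0.1341, 0.1003]
ee_rot: [-0.205, 0.678, -0.676, 0.203]
ft_force: [-0.2, -0.3, -0.3]
grip_width: 0.215
```

```bash
python3 - <<'E'
from h import *
print(delta([.42,-.139,.1],toolrot(179.7)),get_obs()['position'])
E
```

```text
(array([0.0085, 0.0003, 0.0002]), array([0.0017, 0.5906, 0.0021])) [ 0.42693943 -0.13413074  0.10029787]
```

send_rows([
  [0, 0.002, 0, 0, 0, 0.12, 0],
  [0, 0.004, 0, 0, 0, 0.24, 0],
  [0, 0.006, 0, 0, 0, 0.36, 0],
  [0, 0.0085, 0, 0, 0, 0.47, 0],
  [0, 0.0085, 0, 0, 0, 0.55, 0],
  [0, 0.0085, 0, 0, 0, 0.59, 0],
  [0, 0.0085, 0, 0, 0, 0.59, 0],
  [0, 0.0085, 0, 0, 0, 0.59, 0],
])

```text
clock: 4.77
position: [0.4204, -0.1388, 0.1007]
ee_rot: [-0.002, 0.707, -0.707, 0.0]
ft_force: [-0.0, -0.5, -1.3]
grip_width: 0.213
```

```bash
python3 - <<'E'
from h import *
b=snap('side','s4');a=snap('top','t4')
print(delta([.42,-.139,.1],toolrot(179.7)),get_obs()['position'],get_obs()['joint_pos'])
crop('s4',220,100,380,240,5,'s4a');crop('t4',305,140,435,260,6,'t4a')
E
```

```text
(array([0.0006, 0.001 , 0.0001]), array([0.0005, 0.008 , 0.001 ])) [ 0.4206293  -0.1389336   0.10102984] [ 0.65238748  0.08600921 -0.44876933  2.05328462  0.04366728  1.01231493
 -1.38620887]
```

View pics/s4a.png

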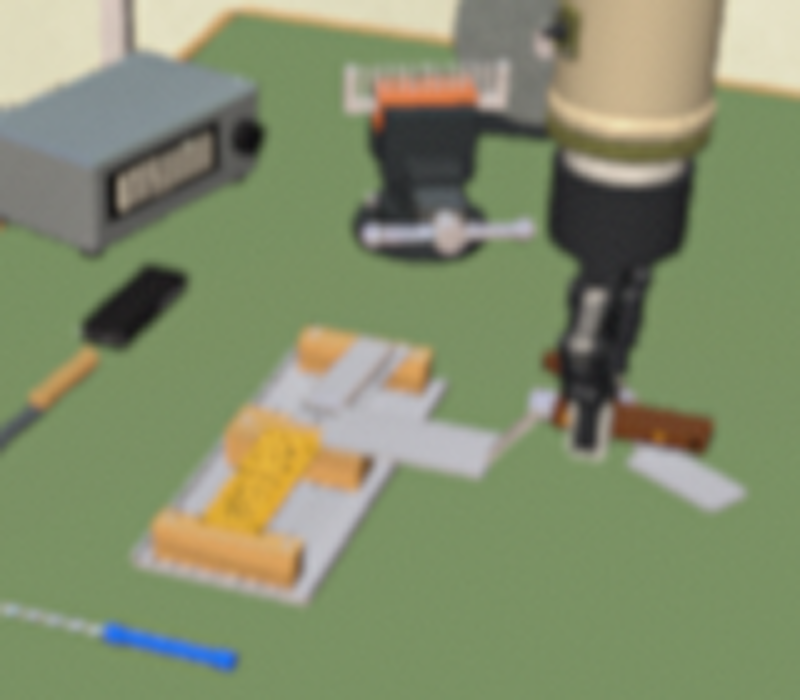

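View pics/t4a.png

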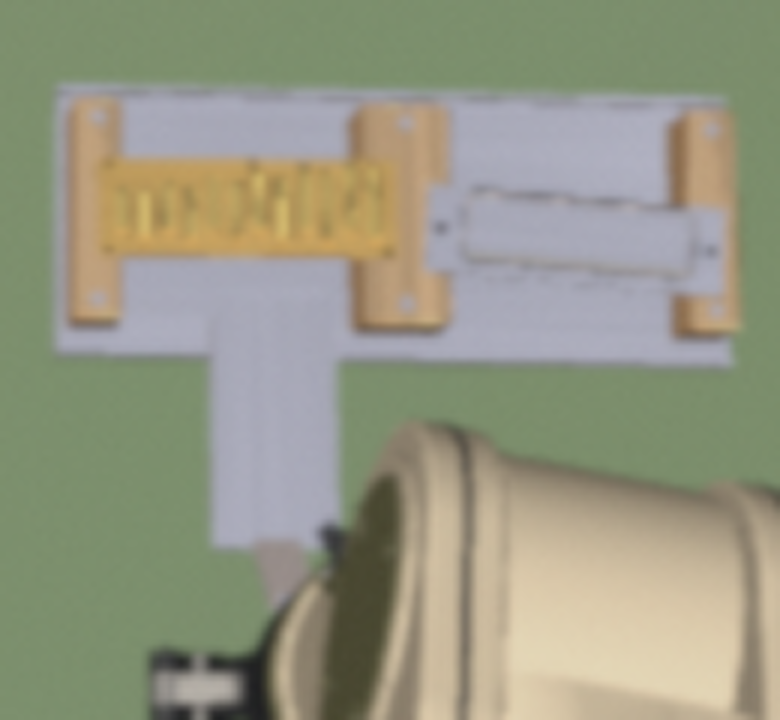

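```bash
python3 - <<'E'
from h import *
a=load('t4'); T=lambda x,y:(305+x/6-.42,140+y/6-.42)
for p in((213,320),(335,320),(211,547),(340,547)): print(onz(a,*T(*p),.0815).round(4))
for p in((101,160),(400,163),(396,258),(101,250)): print('reed',onz(a,*T(*p),.032).round(4))
P=cloud(a); Q=P[140+53:140+90,305+37:305+55].reshape(-1,3); Q=Q[(Q[:,2]>.06)&(Q[:,2]<.12)]; A=np.c_[Q[:,:2]-Q[:,:2].mean(0),np.ones(len(Q))]; print(len(Q),'slope',np.linalg.lstsq(A,Q[:,2],rcond=None)[0], get_obs()['position'])
b=load('s4'); P=cloud(b); Q=P[180:196,290:320].reshape(-1,3); Q=Q[(Q[:,2]>.06)&(Q[:,2]<.12)]; A=np.c_[Q[:,:2]-Q[:,:2].mean(0),np.ones(len(Q))]; print(len(Q),'slope',np.linalg.lstsq(A,Q[:,2],rcond=None)[0])
# rail tops / plate height in both cams
Pa=cloud(load('t0'));
E
```

```text
[ 0.563  -0.1167  0.0815]
[ 0.5636 -0.1632  0.0815]
[ 0.4765 -0.1151  0.0815]
[ 0.477  -0.1637  0.0815]
reed [ 0.6358 -0.0805  0.032 ]
reed [ 0.6363 -0.2011  0.032 ]
reed [ 0.5974 -0.1987  0.032 ]
reed [ 0.5991 -0.0804  0.032 ]
657 slope [-0.00111536 -0.00173855  0.0819439 ] [ 0.4206293  -0.1389336   0.10102984]
270 slope [-0.01619708  0.00905818  0.07949005]
```

send_rows([
  [0, 0.0, 0.01, 0, 0, 0.008, 0],
  [0, 0.0, 0.025, 0, 0, 0.008, 0],
  [0, 0.0, 0.04, 0, 0, 0.008, 0],
  [0, 0.0, 0.053, 0, 0, 0.008, 0],
  [0, 0.0, 0.06, 0, 0, 0.008, 0],
  [0, 0.0, 0.063, 0, 0, 0.008, 0],
  [0, 0.0, 0.063, 0, 0, 0.008, 0],
  [0, 0.0, 0.063, 0, 0, 0.008, 0],
])

```text
clock: 5.53
position: [0.4213, -0.1392, 0.0389]
ee_rot: [-0.003, -0.707, 0.707, 0.002]
ft_force: [0.5, 0.1, -1.1]
grip_width: 0.216
```

```bash
python3 - <<'E'
from h import *
b=snap('side','s5')
print(delta([.51,-.139,.038],toolrot(179.7)),get_obs()['position'])
crop('s5',220,140,380,240,5,'s5a')
E
```

```text
(array([-0.0886,  0.0012, -0.0009]), array([-0.0004, -0.0017, -0.0009])) [ 0.42143503 -0.13928234  0.03910297]
```

View pics/s5a.png

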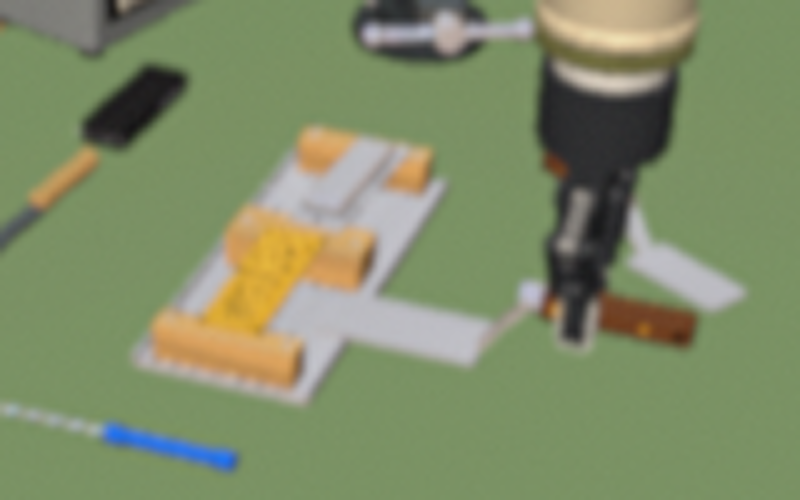

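send_rows([
  [0, -0.005, 0.001, 0, 0, 0, 0],
  [0, -0.014, 0.001, 0, 0, 0, 0],
  [0, -0.025, 0.001, 0, 0, 0, 0],
  [0, -0.037, 0.001, 0, 0, 0, 0],
  [0, -0.049, 0.001, 0, 0, 0, 0],
  [0, -0.061, 0.001, 0, 0, 0, 0],
  [0, -0.073, 0.001, 0, 0, 0, 0],
  [0, -0.083, 0.001, 0, 0, 0, 0],
  [0, -0.0895, 0.001, 0, 0, 0, 0],
  [0, -0.0895, 0.001, 0, 0, 0, 0],
])

```text
clock: 6.42
position: [0.5121, -0.1396, 0.0378]
ee_rot: [0.003, 0.707, -0.707, -0.002]
ft_force: [-0.5, 0.3, -1.4]
grip_width: 0.214
```

```bash
python3 - <<'E'
from h import *
b=snap('side','s6');a=snap('top','t6')
print(delta([.511,-.139,.0385],toolrot(179.7)),get_obs()['position'],get_obs()['ft_force'])
crop('s6',220,140,380,240,5,'s6a');crop('t6',305,140,435,260,6,'t6a')
E
```

```text
(array([-0.0007, -0.001 , -0.0007]), array([ 0.0001, -0.0016,  0.0004])) [ 0.51034235 -0.13968889  0.03745886] [ 0.00602161  0.2422135  -1.33157739]
```

View pics/s6a.png

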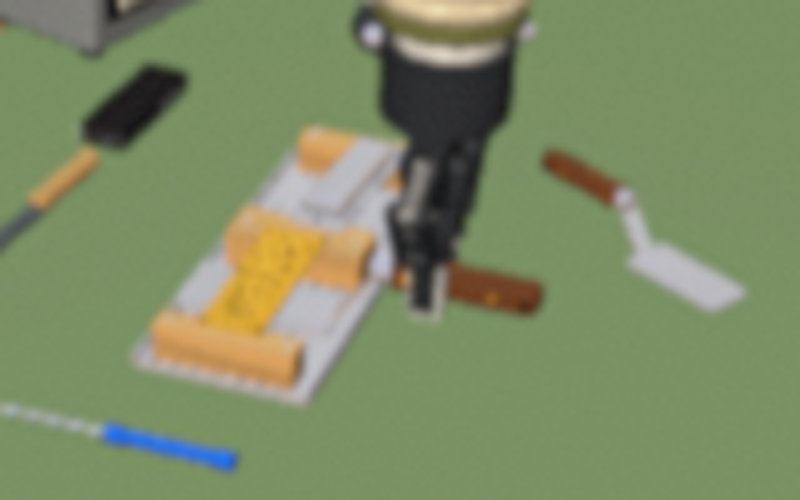

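View pics/t6a.png

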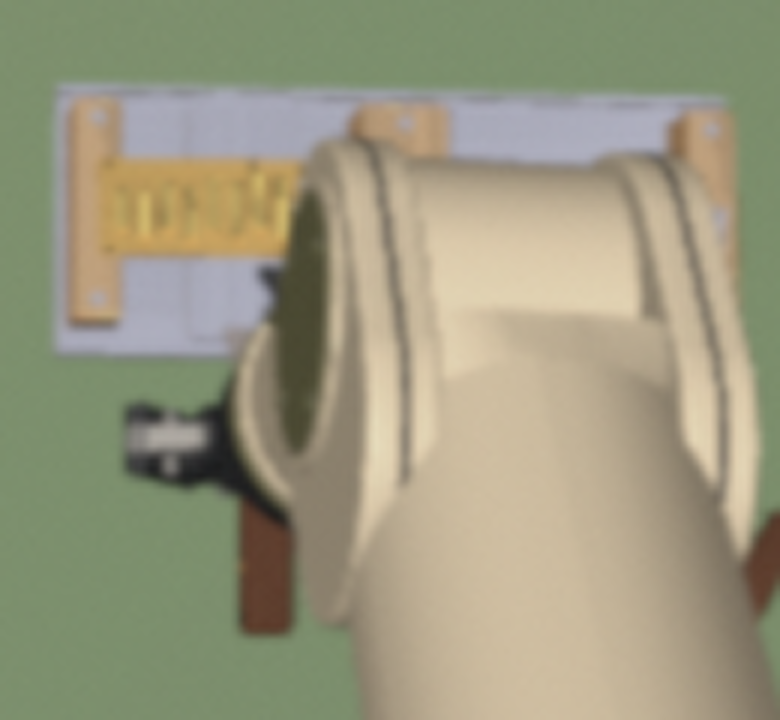

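send_rows([
  [0, 0, -0.004, 0, 0, 0, 0],
  [0, 0, -0.008, 0, 0, 0, 0],
  [0, 0, -0.01, 0, 0, 0, 0],
  [0, 0, -0.012, 0, 0, 0, 0],
  [0, 0, -0.014, 0, 0, 0, 0],
  [0, 0, -0.016, 0, 0, 0, 0],
  [0, 0, -0.018, 0, 0, 0, 0],
  [0, 0, -0.021, 0, 0, 0, 0],
  [0, 0, -0.024, 0, 0, 0, 0],
  [0, 0, -0.025, 0, 0, 0, 0],
])

```text
clock: 7.35
position: [0.5107, -0.1398, 0.0631]
ee_rot: [-0.003, -0.707, 0.707, 0.002]
ft_force: [0.0, 1.1, -1.2]
grip_width: 0.216
```

```bash
python3 - <<'E'
from h import *
b=snap('side','s7')
print(delta([.511,-.139,.0385],toolrot(179.7)),get_obs()['position'],get_obs()['ft_force'],get_obs()['torque'])
crop('s7',220,140,380,240,5,'s7a')
E
```

```text
(array([-0.0002,  0.0246, -0.0008]), array([-0.0003, -0.0017, -0.0007])) [ 0.51079511 -0.13982993  0.06314487] [ 0.40617845 -0.20236756 -1.20828952] [-0.0168875   0.13582175  0.01491554]
```

View pics/s7a.png

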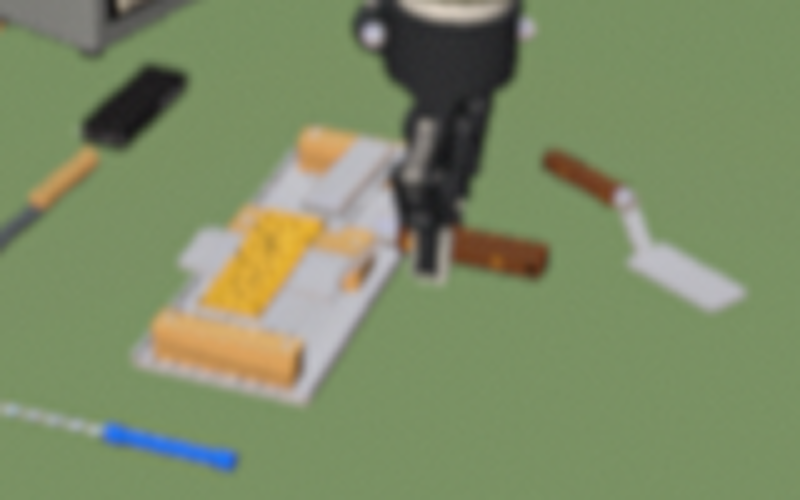

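send_rows([
  [0, 0, -0.003, 0, 0, 0, 0],
  [0, 0, -0.008, 0, 0, 0, 0],
  [0, 0, -0.014, 0, 0, 0, 0],
  [0, 0, -0.021, 0, 0, 0, 0],
  [0, 0, -0.028, 0, 0, 0, 0],
  [0, 0, -0.034, 0, 0, 0, 0],
  [0, 0, -0.038, 0, 0, 0, 0],
  [0, 0, -0.04, 0, 0, 0, 0],
  [0, 0, -0.04, 0, 0, 0, 0],
])

```text
clock: 8.15
position: [0.5108, -0.1399, 0.1032]
ee_rot: [-0.003, -0.707, 0.707, 0.002]
ft_force: [1.1, 0.6, -2.4]
grip_width: 0.217
```

```bash
python3 - <<'E'
from h import *
b=snap('side','s8');a=snap('top','t8')
print(get_obs()['position'],get_obs()['ft_force'],get_obs()['torque'])
crop('s8',240,140,360,240,6,'s8a');crop('t8',305,130,405,230,6,'t8a')
P=cloud(b); col=b['pixels'].astype(int); m=(col[...,0]>170)&(col[...,2]<90)&(P[...,2]>.05); ys,xs=np.where(m[140:240,240:360]); print(len(xs))
Q=P[m]; Q=Q[(Q[:,0]>.55)&(Q[:,0]<.7)&(abs(Q[:,1]+.14)<.1)]; A=np.c_[Q[:,:2]-Q[:,:2].mean(0),np.ones(len(Q))]; print(Q.mean(0),'slope',np.linalg.lstsq(A,Q[:,2],rcond=None)[0])
E
```

```text
[ 0.51037325 -0.13979707  0.10244108] [-0.09164256  0.20092129 -2.66015995] [-0.0492287   0.13725594 -0.02961742]
256
[ 0.61819494 -0.13573726  0.08402954] slope [ 0.00016628 -0.00099408  0.08402954]
```

View pics/s8a.png

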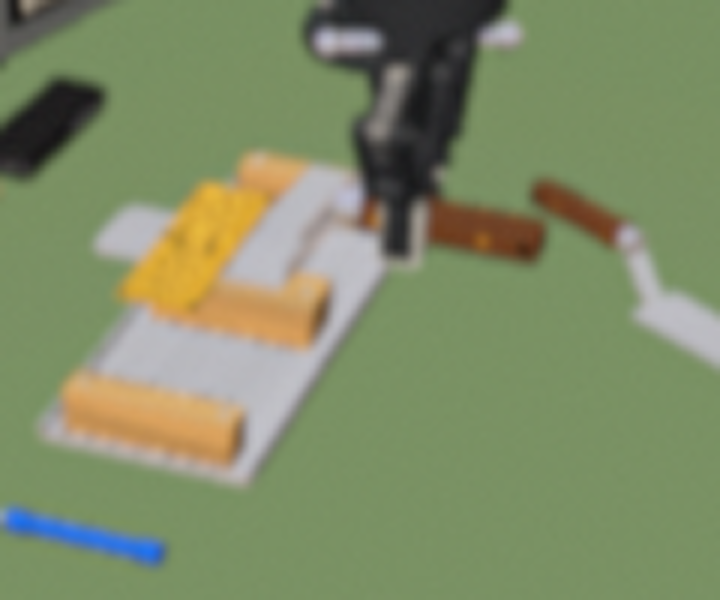

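View pics/t8a.png

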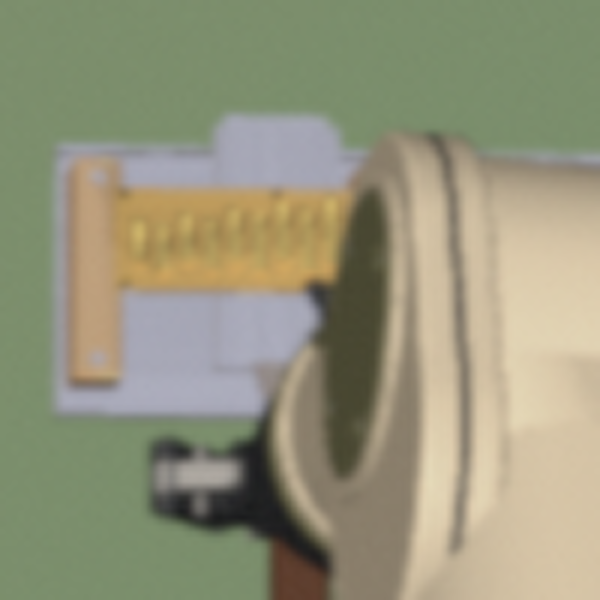

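send_rows([
  [0, 0, 0, -0.002, 0, 0, 0],
  [0, 0, 0, -0.006, 0, 0, 0],
  [0, 0, 0, -0.012, 0, 0, 0],
  [0, 0, 0, -0.02, 0, 0, 0],
  [0, 0, 0, -0.03, 0, 0, 0],
  [0, 0, 0, -0.042, 0, 0, 0],
  [0, 0, 0, -0.054, 0, 0, 0],
  [0, 0, 0, -0.066, 0, 0, 0],
  [0, 0, 0, -0.078, 0, 0, 0],
  [0, 0, 0, -0.09, 0, 0, 0],
])

```text
clock: 9.08
position: [0.5111, -0.0483, 0.1026]
ee_rot: [-0.002, -0.707, 0.707, 0.002]
ft_force: [0.4, -0.7, -1.6]
grip_width: 0.216
```

send_rows([
  [0, 0, 0, -0.012, 0, 0, 0],
  [0, 0, 0, -0.024, 0, 0, 0],
  [0, 0, 0, -0.036, 0, 0, 0],
  [0, 0, 0, -0.048, 0, 0, 0],
  [0, 0, 0, -0.06, 0, 0, 0],
  [0, 0, 0, -0.072, 0, 0, 0],
  [0, 0, 0, -0.084, 0, 0, 0],
  [0, 0, 0, -0.096, 0, 0, 0],
  [0, 0, 0, -0.108, 0, 0, 0],
  [0, 0, 0, -0.12, 0, 0, 0],
])

```text
clock: 9.92
position: [0.5119, 0.0714, 0.1026]
ee_rot: [-0.003, -0.707, 0.707, 0.002]
ft_force: [0.8, 0.8, -0.7]
grip_width: 0.215
```

send_rows([
  [0, 0, 0, -0.012, 0, 0, 0],
  [0, 0, 0, -0.024, 0, 0, 0],
  [0, 0, 0, -0.036, 0, 0, 0],
  [0, 0, 0, -0.048, 0, 0, 0],
  [0, 0, 0, -0.06, 0, 0, 0],
  [0, 0, 0, -0.072, 0, 0, 0],
  [0, 0, 0, -0.084, 0, 0, 0],
  [0, 0, 0, -0.096, 0, 0, 0],
  [0, 0, 0, -0.107, 0, 0, 0],
  [0, 0, 0, -0.117, 0, 0, 0],
])

```text
clock: 10.75
position: [0.5126, 0.1885, 0.1026]
ee_rot: [0.002, 0.707, -0.707, -0.002]
ft_force: [-0.5, -0.1, -2.0]
grip_width: 0.216
```

send_rows([
  [0, 0.0003, 0, -0.009, 0, 0.004, 0],
  [0, 0.0006, 0, -0.017, 0, 0.012, 0],
  [0, 0.001, 0, -0.024, 0, 0.021, 0],
  [0, 0.0013, 0, -0.03, 0, 0.03, 0],
  [0, 0.0016, 0, -0.035, 0, 0.039, 0],
  [0, 0.0018, 0, -0.038, 0, 0.047, 0],
  [0, 0.002, 0, -0.04, 0, 0.052, 0],
  [0, 0.002, 0, -0.041, 0, 0.054, 0],
  [0, 0.002, 0, -0.041, 0, 0.054, 0],
  [0, 0.002, 0, -0.041, 0, 0.054, 0],
])

```text
clock: 11.58
position: [0.5112, 0.2279, 0.1026]
ee_rot: [-0.022, -0.707, 0.707, 0.022]
ft_force: [0.2, -0.0, -1.5]
grip_width: 0.214
```

```bash
python3 - <<'E'
from h import *
b=snap('side','s9');a=snap('top','t9')
print(get_obs()['position'],get_obs()['ft_force'],get_obs()['torque'],delta([.5084,.2279,.1025],toolrot(176.65)))
crop('s9',170,200,300,310,6,'s9a');crop('t9',145,120,265,220,6,'t9a')
E
```

```text
[0.51117802 0.22783813 0.10256511] [-0.4903527   0.051764   -2.31490916] [-0.03807838  0.08554544 -0.03911038] (array([0.0028, 0.0001, 0.0001]), array([-0.0003, -0.003 , -0.0001]))
```

View pics/s9a.png

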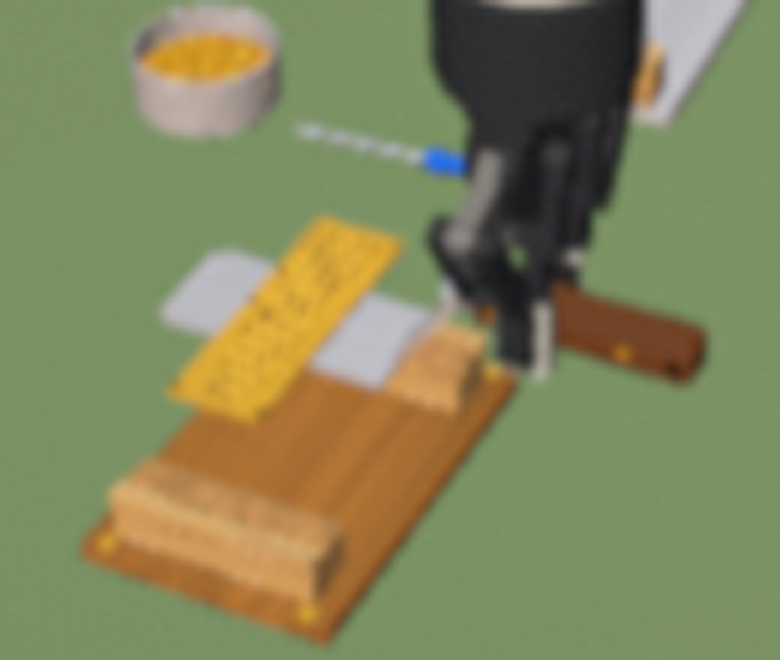

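View pics/t9a.png

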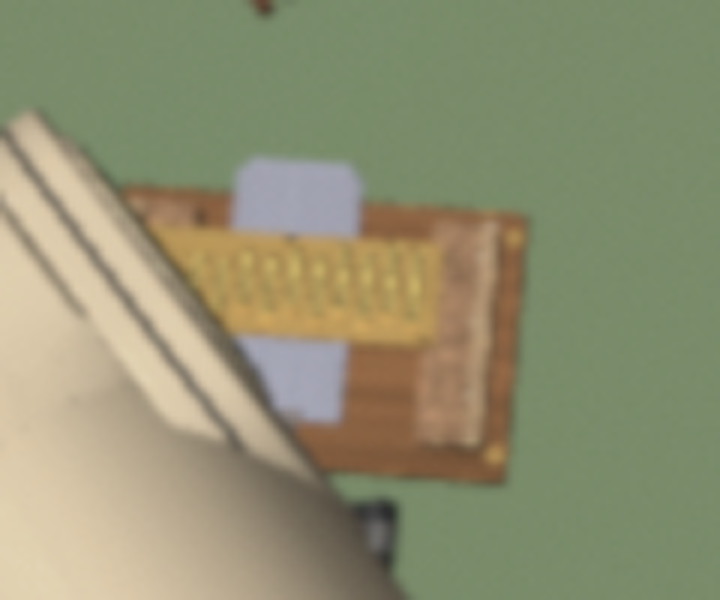

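```bash
cat >> h.py <<'E'
def fit(c,name,pix,zs,model):
    W=np.array([onz(c,u,v,z)[:2] for (u,v),z in zip(pix,zs)]); M=np.array(model,float)
    mc=M.mean(0); wc=W.mean(0); H=(M-mc).T@(W-wc); th=np.arctan2(H[0,1]-H[1,0],H[0,0]+H[1,1])
    Rm=np.array([[np.cos(th),-np.sin(th)],[np.sin(th),np.cos(th)]]); o=wc-Rm@mc
    print(name,'o',np.round(o,4),'deg',np.degrees(th).round(2),'res mm',np.round(1000*(W-(M@Rm.T+o)),1).tolist())
    return o,th
E
python3 - <<'E'
from h import *
a=load('t9');b=load('s9')
T=lambda x,y:(145+x/6-.42,120+y/6-.42); S=lambda x,y:(170+x/6-.42,200+y/6-.42)
for z in(.085,):
  fit(b,'plate side',[S(325,216),S(403,240),S(250,422),S(168,395)],[z]*4,[(.02,-.06),(-.02,-.06),(-.02,.06),(.02,.06)])
  fit(a,'plate top2',[T(441,238),T(437,345)],[z]*2,[(.02,-.06),(-.02,-.06)])
  p=onz(a,*T(200,230),z);q=onz(a,*T(440,241),z); print('edge ang',np.degrees(np.arctan2((p-q)[0],(p-q)[1])))
  p=onz(a,*T(235,335),z);q=onz(a,*T(437,345),z); print('edge ang',np.degrees(np.arctan2((p-q)[0],(p-q)[1])))
fit(b,'cradle side base',[S(520,372),S(330,645),S(82,552)],[.01]*3,[(-.056,-.083),(-.056,.083),(.056,.083)])
# left(near camera,+y) rail: lip top outer/inner
fit(a,'cradle top right half base',[T(530,215),T(505,485)],[.01]*2,[(.056,-.083),(-.056,-.083)])
for p in ((110,485),(335,545)): print('lip', onz(b,*S(*p),.034).round(4))
P=cloud(b); col=b['pixels'].astype(int); m=(col[...,0]>170)&(col[...,2]<90)&(P[...,2]>.06)
Q=P[m]; Q=Q[(Q[:,0]>.55)&(Q[:,0]<.7)&(abs(Q[:,1]-.22)<.1)]; A=np.c_[Q[:,:2]-Q[:,:2].mean(0),np.ones(len(Q))]; print(Q.mean(0),'slope',np.linalg.lstsq(A,Q[:,2],rcond=None)[0])
E
```

```text
plate side o [0.6183 0.2234] deg -3.06 res mm [[-1.7, -1.8], [1.8, -1.2], [2.1, 1.5], [-2.2, 1.4]]
plate top2 o [0.6166 0.223 ] deg -0.58 res mm [[0.8, -0.0], [-0.8, 0.0]]
edge ang 1.8692263799122455
edge ang 2.107826376150918
cradle side base o [0.6139 0.2245] deg -2.28 res mm [[0.4, -3.0], [-0.1, 3.8], [-0.4, -0.8]]
cradle top right half base o [0.6146 0.2213] deg -3.91 res mm [[0.1, -0.0], [-0.1, 0.0]]
lip [0.6667 0.2887 0.034 ]
lip [0.5709 0.2864 0.034 ]
[0.61867665 0.22664764 0.08320872] slope [-0.01351641 -0.00182282  0.08320872]
```

```bash
python3 - <<'E'
from h import *
from scipy.ndimage import gaussian_filter
def edge(c,p,q,z,chan,n=60,w=3.0):
    # subpixel edge points along expected line p->q, max gradient normal
    im=gaussian_filter(c['pixels'].astype(float)@np.array(chan),0.6); p=np.array(p);q=np.array(q); d=(q-p)/np.linalg.norm(q-p); nrm=np.array([-d[1],d[0]])
    s=np.arange(-w,w+.01,.25); pts=[]
    for t in np.linspace(.03,.97,n):
        b=p+(q-p)*t; xy=b+s[:,None]*nrm; v=cv2.remap(im.astype(np.float32),xy[:,0].astype(np.float32)[None],xy[:,1].astype(np.float32)[None],cv2.INTER_LINEAR)[0]
        g=abs(np.gradient(v)); k=g**2; pts.append(b+nrm*(s*k).sum()/k.sum())
    W=np.array([onz(c,u,v,z)[:2] for u,v in pts]); vx,vy,x0,y0=cv2.fitLine(W.astype(np.float32),cv2.DIST_HUBER,0,.001,.001).ravel()
    return np.array([x0,y0]),np.degrees(np.arctan2(vy,vx)) , W
def T(x,y): return (145+x/6-.42,120+y/6-.42)
C=lambda x,y:(150+x/7-.43,140+y/7-.43)
rg=(1,-1,0)
t0=load('t0');t9=load('t9')
# cradle base edges
for n,p,q in(('back',C(108,75),C(583,110)),('front',C(80,390),C(555,425)),('left',C(108,75),C(80,390)),('right',C(583,110),C(555,425))):
    m,a,W=edge(t0,p,q,.01,rg); print('cradle',n,m.round(4),((a+90)%180-90 if n in('left','right') else a%180-90).round(2))
for n,p,q,ch in(('back1',T(165,227),T(230,232),(0,0,1)),('back2',T(365,237),T(438,241),(0,0,1)),('back',T(170,228),T(438,241),(0,0,1)),('front',T(235,335),T(436,345),(0,0,1)),('right',T(441,242),T(437,342),(1,0,-1))):
    m,a,W=edge(t9,p,q,.085,ch); print('plate',n,m.round(4),((a+90)%180-90 if n=='right' else a%180-90).round(2))
for n,p,q in(('bladeL',T(234,180),T(233,230)),('bladeR',T(360,180),T(359,235)),('bladeR2',T(347,350),T(341,420))):
    m,a,W=edge(t9,p,q,.083,(0,0,1)); print(n,m.round(4),((a+90)%180-90).round(2))
# reed in t0
A=lambda x,y:(255+x/4-.375,140+y/4-.375)
for n,p,q in(('back',A(272,105),A(460,108)),('front',A(270,168),A(460,172))):
    m,a,W=edge(t0,p,q,.032,(0,0,1)); print('reed0',n,m.round(4),(a%180-90).round(2))
print(get_obs()['ee_rot'])
b=load('s9');S=lambda x,y:(170+x/6-.42,200+y/6-.42)
for n,p,q in(('back',S(325,216),S(168,395)),('front',S(403,240),S(250,422)) ):
    m,a,W=edge(b,p,q,.085,(0,0,1)); print('side plate',n,m.round(4),(a%180-90).round(2))
s0=load('s0');S0=lambda x,y:(180+x/4-.375,150+y/4-.375)
m,a,W=edge(s0,S0(305,456),S0(178,630),.01,rg); print('side cradle front',m.round(4),(a%180-90).round(2))
E
```

```text
cradle back [0.6707 0.2201] -3.37
cradle front [0.5585 0.2244] -3.59
cradle left [0.615  0.3056] -3.56
cradle right [0.6048 0.1395] -3.54
plate back1 [0.6402 0.2546] -8.31
plate back2 [0.6357 0.177 ] -0.48
plate back [0.6371 0.2119] -2.61
plate front [0.5964 0.1922] -1.31
plate right [0.6143 0.1631] -2.71
bladeL [0.6483 0.243 ] -4.09
bladeR [0.6487 0.1944] -0.39
bladeR2 [0.5816 0.1983] -3.94
reed0 back [ 0.6371 -0.1403] 0.62
reed0 front [ 0.5969 -0.147 ] 0.5
[-0.02173993 -0.70667371  0.70687302  0.02168357]
side plate back [0.6374 0.222 ] -2.77
side plate front [0.598  0.2193] -4.49
side cradle front [0.5592 0.2549] -3.52
```

send_rows([
  [0, 0.001, 0.002, -0.0005, 0, 0.003, 0],
  [0, 0.002, 0.006, -0.001, 0, 0.007, 0],
  [0, 0.003, 0.012, -0.0015, 0, 0.011, 0],
  [0, 0.0036, 0.019, -0.0015, 0, 0.014, 0],
  [0, 0.0036, 0.026, -0.0015, 0, 0.014, 0],
  [0, 0.0036, 0.032, -0.0015, 0, 0.014, 0],
  [0, 0.0036, 0.037, -0.0015, 0, 0.014, 0],
  [0, 0.0036, 0.04, -0.0015, 0, 0.014, 0],
  [0, 0.0036, 0.041, -0.0015, 0, 0.014, 0],
  [0, 0.0036, 0.041, -0.0015, 0, 0.014, 0],
])

```text
clock: 12.52
position: [0.5075, 0.2299, 0.0613]
ee_rot: [-0.026, -0.707, 0.707, 0.027]
ft_force: [0.4, -0.5, -1.4]
grip_width: 0.218
```

```bash
python3 - <<'E'
from h import *
b=snap('side','s10');a=snap('top','t10')
print(get_obs()['position'],get_obs()['ft_force'],get_obs()['torque'],delta([.508,.2293,.0615],toolrot(176)))
crop('s10',170,200,300,310,6,'s10a');crop('t10',145,140,265,230,6,'t10a')
E
```

```text
[0.50778367 0.2300479  0.06183938] [ 0.73721802  0.0140261  -1.6315986 ] [0.03105302 0.16138371 0.03958997] (array([-0.0003,  0.0003,  0.0007]), array([ 0.0002, -0.0052, -0.0005]))
```

View pics/s10a.png

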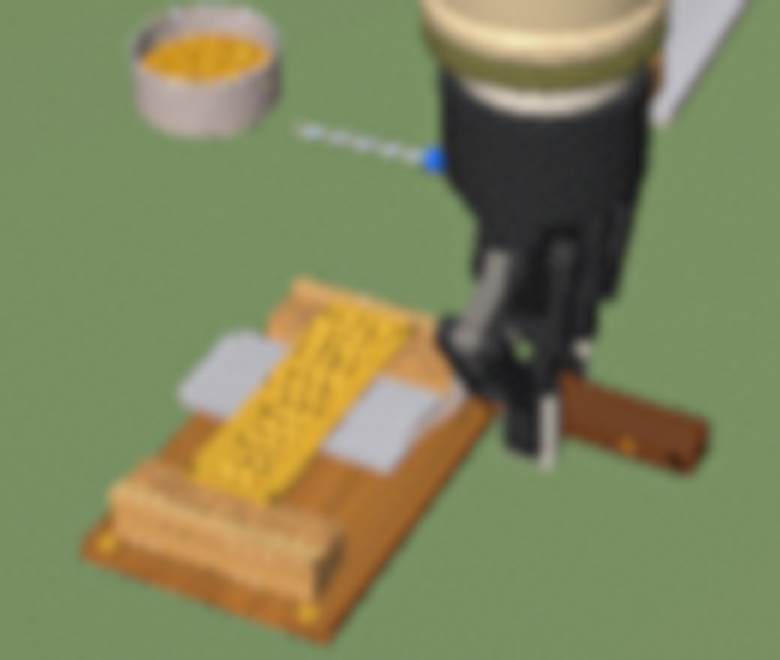

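View pics/t10a.png

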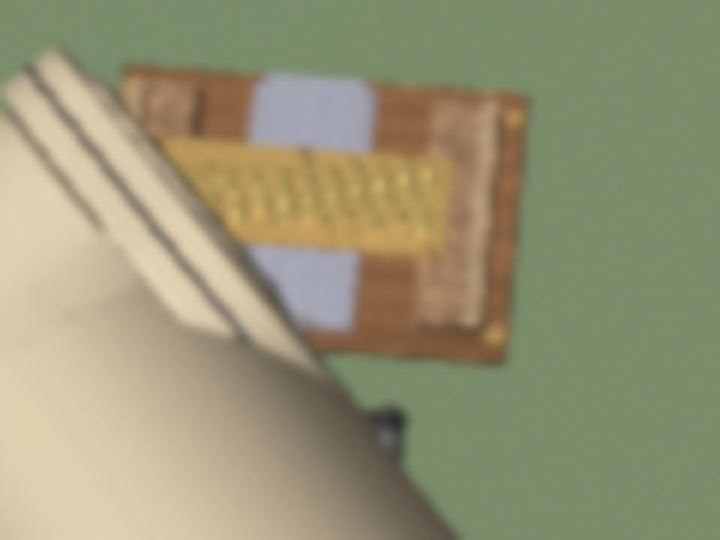

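```bash
python3 - <<'E'
from h import *
a=load('t10');b=load('s10')
T=lambda x,y:(145+x/6-.42,140+y/6-.42); S=lambda x,y:(170+x/6-.42,200+y/6-.42)
th=np.radians(-3.5); Rc=np.array([[np.cos(th),-np.sin(th)],[np.sin(th),np.cos(th)]])
cr=lambda p,o=(.6146,.2222): ((np.array(p)[:2]-np.array(o))@Rc).round(4)
for p in((450,156),(443,257),(170,137)): print('plate top',cr(onz(a,*T(*p),.044)))
for p in((497,102),(480,325)): print('lip outer-ish/inner',cr(onz(a,*T(*p),.032)))
for p in((435,100),(418,322)): print('ledge inner edge',cr(onz(a,*T(*p),.03)))
fit(b,'plate side',[S(325,302),S(414,328),S(272,503),S(190,472)],[.044]*4,[(.02,-.06),(-.02,-.06),(-.02,.06),(.02,.06)])
# side: ledge features of the +y rail top (lip top z .034): outer corners
for p in((110,487),(322,563),(153,458),(340,540)): print('lip side',cr(onz(b,*S(*p),.034)))
E
```

```text
plate top [ 0.0203 -0.0578]
plate top [-0.0204 -0.0586]
plate top [0.0196 0.0531]
lip outer-ish/inner [ 0.0464 -0.0733]
lip outer-ish/inner [-0.0445 -0.0742]
ledge inner edge [ 0.0458 -0.0482]
ledge inner edge [-0.0448 -0.0494]
plate side o [0.6144 0.2245] deg -2.63 res mm [[1.1, 2.6], [-0.5, 2.5], [1.1, -1.6], [-1.6, -3.6]]
lip side [0.0473 0.0705]
lip side [-0.0478  0.0719]
lip side [0.0412 0.0492]
lip side [-0.0479  0.0582]
```

send_rows([
  [0, 0, 0.001, 0.0005, 0, 0.004, 0],
  [0, 0, 0.003, 0.001, 0, 0.008, 0],
  [0, 0, 0.005, 0.001, 0, 0.01, 0],
  [0, 0, 0.007, 0.001, 0, 0.01, 0],
  [0, 0, 0.0085, 0.001, 0, 0.01, 0],
  [0, 0, 0.01, 0.001, 0, 0.01, 0],
  [0, 0, 0.011, 0.001, 0, 0.01, 0],
  [0, 0, 0.012, 0.001, 0, 0.01, 0],
  [0, 0, 0.013, 0.001, 0, 0.01, 0],
  [0, 0, 0.014, 0.001, 0, 0.01, 0],
])

```text
clock: 13.45
position: [0.5076, 0.229, 0.0476]
ee_rot: [0.03, 0.706, -0.706, -0.03]
ft_force: [0.2, 0.3, -0.9]
grip_width: 0.214
```

send_rows([
  [0, 0, 0.001, 0, 0, 0, 0],
  [0, 0, 0.0025, 0, 0, 0, 0],
  [0, 0, 0.0045, 0, 0, 0, 0],
  [0, 0, 0.0065, 0, 0, 0, 0],
  [0, 0, 0.0085, 0, 0, 0, 0],
  [0, 0, 0.0095, 0, 0, 0, 0],
  [0, 0, 0.01, 0, 0, 0, 0],
  [0, 0, 0.01, 0, 0, 0, 0],
])

```text
clock: 14.12
position: [0.5074, 0.2289, 0.0374]
ee_rot: [-0.03, -0.706, 0.707, 0.03]
ft_force: [-0.1, -0.2, -1.6]
grip_width: 0.212
```

```bash
python3 - <<'E'
from h import *
b=snap('side','s11');a=snap('top','t11')
print(get_obs()['position'],get_obs()['ft_force'],get_obs()['torque'],delta([.508,.2293,.0375],toolrot(176)))
crop('s11',170,200,300,310,6,'s11a');crop('t11',145,140,265,230,6,'t11a')
E
```

```text
[0.50755144 0.22897959 0.03763522] [-0.03785744  0.08432082 -1.76175856] [-0.02940666  0.07277102  0.03223898] (array([-0.0004,  0.0001, -0.0004]), array([-0.    , -0.0152, -0.0001]))
```

View pics/s11a.png

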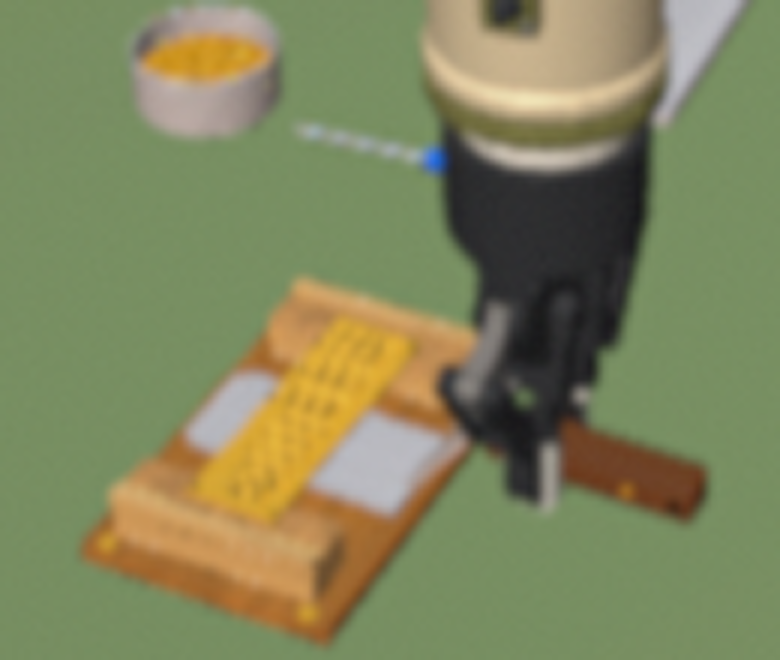

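View pics/t11a.png

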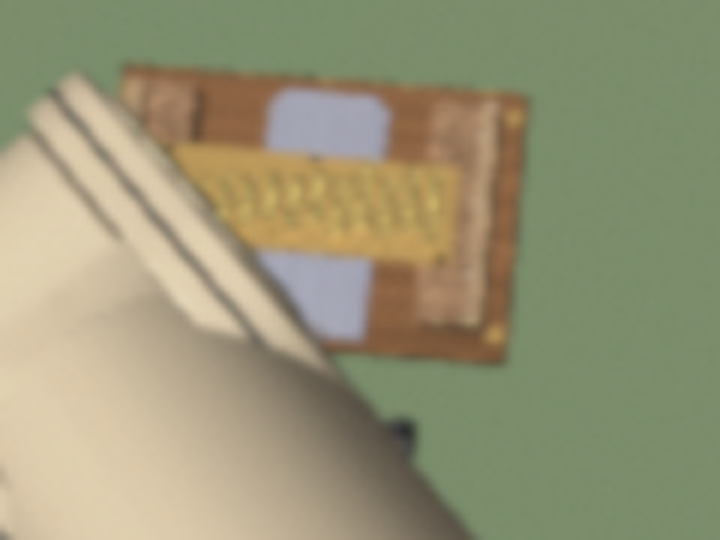

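```bash
python3 - <<'E'
from h import *
a=load('t11');b=load('s11')
T=lambda x,y:(145+x/6-.42,140+y/6-.42); S=lambda x,y:(170+x/6-.42,200+y/6-.42)
th=np.radians(-3.5); Rc=np.array([[np.cos(th),-np.sin(th)],[np.sin(th),np.cos(th)]])
cr=lambda p,o=(.6146,.2222): ((np.array(p)[:2]-np.array(o))@Rc).round(4)
for p in((461,167),(454,265),(180,144)): print('plate top',cr(onz(a,*T(*p),.032)))
fit(b,'plate side',[S(338,317),S(414,340),S(272,521),S(197,490)],[.032]*4,[(.02,-.06),(-.02,-.06),(-.02,.06),(.02,.06)])
for p in((270,318),(440,405)): print('side -y ledge inner',cr(onz(b,*S(*p),.03)))
for n,c in(('t',a),('s',b)):
    P=cloud(c); col=c['pixels'].astype(int); m=(col[...,0]>170)&(col[...,2]<90); Q=P[m]; Q=Q[(abs(Q[:,0]-.615)<.04)&(abs(Q[:,1]-.222)<.07)]; A=np.c_[Q[:,:2]-Q[:,:2].mean(0),np.ones(len(Q))]; print(n,len(Q),Q.mean(0).round(4),np.linalg.lstsq(A,Q[:,2],rcond=None)[0].round(3))
E
```

```text
plate top [ 0.0188 -0.0612]
plate top [-0.0211 -0.0618]
plate top [0.0197 0.0515]
plate side o [0.6149 0.2202] deg -2.88 res mm [[-1.6, 0.9], [2.3, 0.8], [2.2, 0.5], [-2.8, -2.3]]
side -y ledge inner [ 0.0463 -0.0502]
side -y ledge inner [-0.0444 -0.0313]
t 157 [0.6169 0.2129 0.0335] [-0.035  0.001  0.034]
s 814 [0.6149 0.217  0.0288] [0.008 0.018 0.029]
```

send_rows([
  [0, 0.003, 0, 0, 0, 0, 0],
  [0, 0.008, 0, 0, 0, 0, 0],
  [0, 0.016, 0, 0, 0, 0, 0],
  [0, 0.026, 0, 0, 0, 0, 0],
  [0, 0.038, 0, 0, 0, 0, 0],
  [0, 0.05, 0, 0, 0, 0, 0],
  [0, 0.062, 0, 0, 0, 0, 0],
  [0, 0.074, 0, 0, 0, 0, 0],
  [0, 0.086, 0, 0, 0, 0, 0],
  [0, 0.098, 0, 0, 0, 0, 0],
])

```text
clock: 15.05
position: [0.4085, 0.2373, 0.0376]
ee_rot: [-0.03, -0.706, 0.707, 0.03]
ft_force: [-0.1, 0.8, -1.1]
grip_width: 0.216
```

send_rows([
  [0, 0.01, 0, 0, 0, 0, 0],
  [0, 0.018, 0, 0, 0, 0, 0],
  [0, 0.023, 0, 0, 0, 0, 0],
  [0, 0.025, 0, 0, 0, 0, 0],
  [0, 0.025, 0, 0, 0, 0, 0],
  [0, 0.025, 0, 0, 0, 0, 0],
])

```text
clock: 15.55
position: [0.3854, 0.2394, 0.0377]
ee_rot: [0.03, 0.707, -0.706, -0.03]
ft_force: [0.6, 0.7, -1.4]
grip_width: 0.217
```

```bash
python3 - <<'E'
from h import *
b=snap('side','s12');a=snap('top','t12')
print(get_obs()['position'],get_obs()['ft_force'],delta([.385,.18,.03],toolrot(175.7)))
crop('s12',150,190,350,330,4,'s12a');crop('t12',145,140,305,290,4,'t12a')
print(onz(load('t0'),157,300,.03),onz(load('t0'),157,279,.03))
E
```

```text
[0.38544045 0.2393633  0.03760688] [-0.35368433 -0.27465576 -1.82724603] (array([-0.0046,  0.0076,  0.0592]), array([ 0.0002, -0.0105, -0.0002]))
[0.31582298 0.30055376 0.03      ] [0.36362635 0.30267824 0.03      ]
```

View pics/s12a.png

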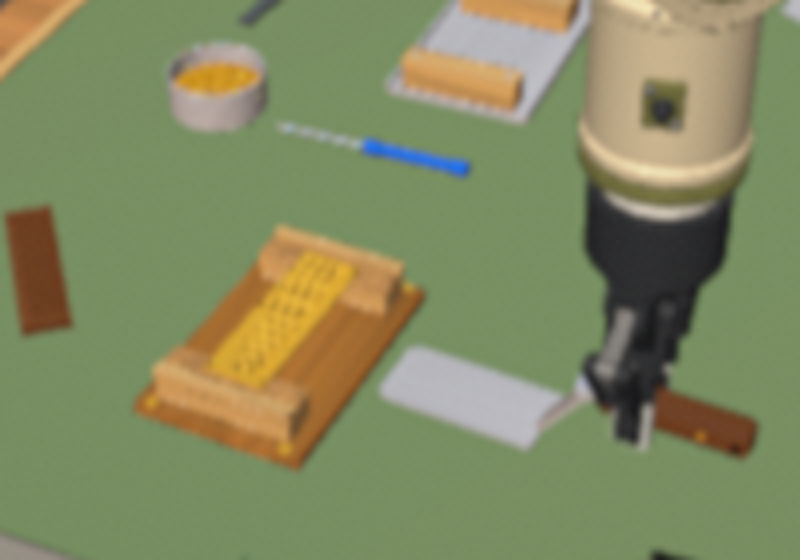

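View pics/t12a.png

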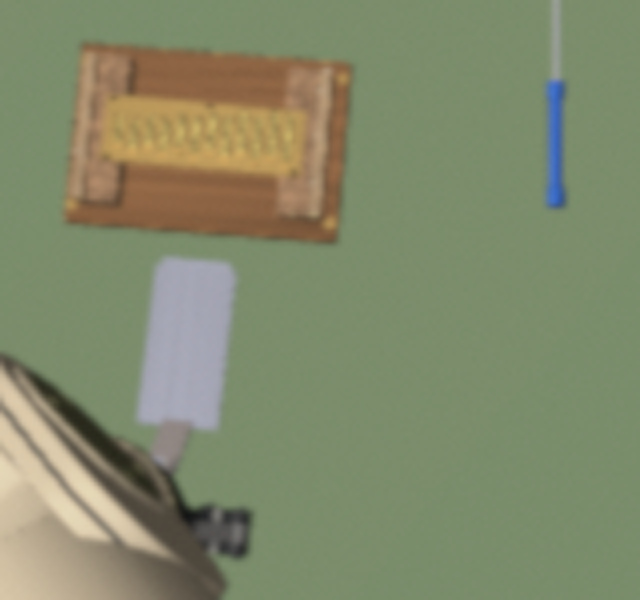

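```bash
python3 - <<'E'
from h import *
crop('t12',155,145,240,205,9,'t12b')
E
```

```text
(no output)
```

View pics/t12b.png

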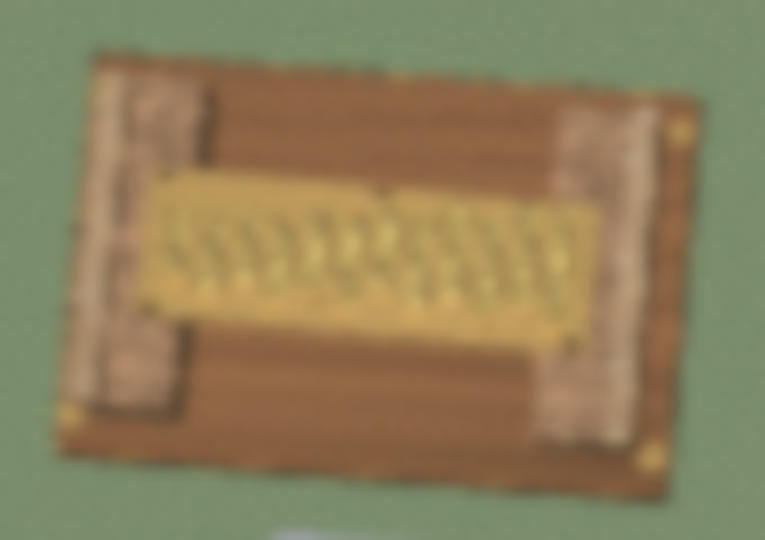

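```bash
python3 - <<'E'
from h import *
a=load('t12'); T=lambda x,y:(155+x/9-.44,145+y/9-.44)
fit(a,'plate',[T(150,172),T(602,200),T(592,352),T(138,315)],[.032]*4,[(.02,.06),(.02,-.06),(-.02,-.06),(-.02,.06)])
fit(a,'base',[T(93,53),T(702,97),T(668,500),T(57,457)],[.01]*4,[(.056,.083),(.056,-.083),(-.056,-.083),(-.056,.083)])
fit(a,'ledge',[T(208,82),T(562,107),T(536,438),T(183,412)],[.03]*4,[(.045,.048),(.045,-.048),(-.045,-.048),(-.045,.048)])
# gap to lip inner at both ends along the plate mid row
L=onz(a,*T(122,240),.032);pl=onz(a,*T(144,243),.032);pr=onz(a,*T(597,276),.032);Rr=onz(a,*T(640,280),.032)
print(np.linalg.norm(L-pl),np.linalg.norm(Rr-pr))
b=load('s12')
E
```

```text
plate o [0.6141 0.221 ] deg -3.29 res mm [[-0.4, 0.7], [0.5, 0.0], [-0.8, -0.7], [0.7, -0.0]]
base o [0.6143 0.2216] deg -3.26 res mm [[0.1, 0.5], [-0.3, -0.0], [0.0, 0.3], [0.2, -0.9]]
ledge o [0.6147 0.2208] deg -2.96 res mm [[0.2, -0.1], [-0.3, 0.9], [-0.4, 0.8], [0.4, -1.6]]
0.005904936272682857 0.011485042827714918
```

Plate is within about 1 mm and 0.3° of the cradle's middle. Now put the spatula down to the right.

send_rows([
  [0, 0, 0, 0.004, 0, 0, 0],
  [0, 0, 0, 0.012, 0, 0, 0],
  [0, 0, 0, 0.024, 0, 0, 0],
  [0, 0, 0, 0.036, 0, 0, 0],
  [0, 0, 0.003, 0.048, 0, 0, 0],
  [0, 0, 0.007, 0.056, 0, 0, 0],
  [0, 0, 0.01, 0.06, 0, 0, 0],
  [0, 0, 0.013, 0.06, 0, 0, 0],
  [0, 0, 0.0145, 0.06, 0, 0, 0],
  [0, 0, 0.0145, 0.06, 0, 0, 0],
])

```text
clock: 16.48
position: [0.3797, 0.1801, 0.0228]
ee_rot: [0.03, 0.707, -0.706, -0.03]
ft_force: [-0.3, 0.1, -2.2]
grip_width: 0.214
```

send_rows([
  [0, 0, 0.0005, 0, 0, 0, 0],
  [0, 0, 0.001, 0, 0, 0, 0],
  [0, 0, 0.0015, 0, 0, 0, 0],
  [0, 0, 0.002, 0, 0, 0, 0],
  [0, 0, 0.002, 0, 0, 0, 0],
  [0, 0, 0.002, 0, 0, 0, 0],
])

```text
clock: 16.98
position: [0.3799, 0.1802, 0.0216]
ee_rot: [0.03, 0.706, -0.706, -0.03]
ft_force: [-4.7, 0.3, 9.2]
grip_width: 0.218
```

```bash
python3 - <<'E'
from h import *
b=snap('side','s13')
print(get_obs()['position'],get_obs()['ft_force'],get_obs()['torque'],get_obs()['joint_pos'])
crop('s13',230,200,380,330,5,'s13a')
P=cloud(b); 
E
```

```text
[0.37990581 0.18022256 0.02162123] [-5.01655483  0.9089243   9.04544128] [0.00414692 0.71700617 0.00972419] [ 0.07744443  0.19834487 -0.6596357   2.16007928  0.16449743  0.83037167
 -2.33918488]
```

View pics/s13a.png

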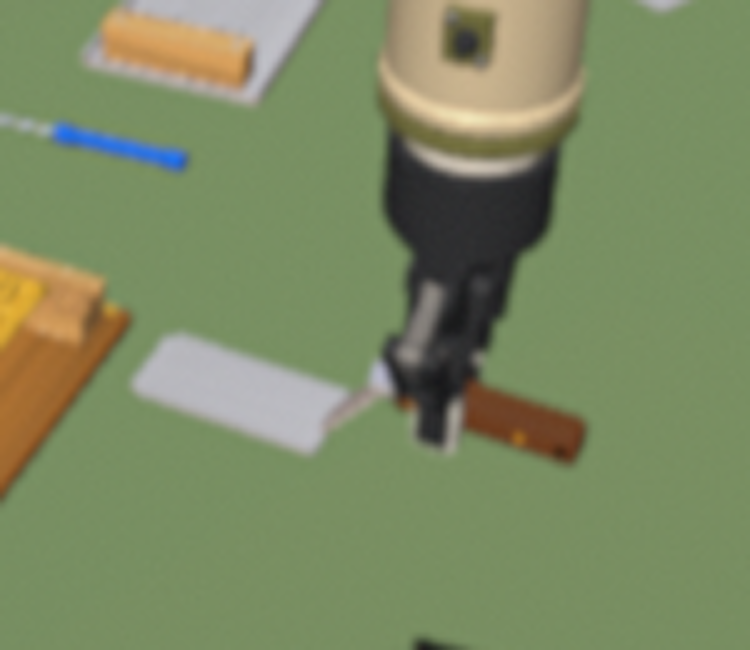

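send_rows([
  [0, 0, -0.0005, 0, 0, 0, 0],
  [0, 0, -0.0007, 0, 0, 0, 0],
  [26, 0, -0.0007, 0, 0, 0, 0],
  [32, 0, -0.0007, 0, 0, 0, 0],
  [42, 0, -0.0007, 0, 0, 0, 0],
  [55, 0, -0.0007, 0, 0, 0, 0],
  [65, 0, -0.0007, 0, 0, 0, 0],
  [65, 0, -0.0007, 0, 0, 0, 0],
], squeeze=20)

```text
clock: 17.7
position: [0.3799, 0.1795, 0.0217]
ee_rot: [-0.03, -0.706, 0.706, 0.03]
ft_force: [-0.1, 0.3, -1.1]
grip_width: 0.649
```

send_rows([
  [65, 0, -0.006, 0, 0, 0, 0],
  [65, 0, -0.018, 0, 0, 0, 0],
  [65, 0, -0.035, 0, 0, 0, 0],
  [65, 0, -0.055, 0, 0, 0, 0],
  [65, 0, -0.08, 0, 0, 0, 0],
  [65, 0, -0.105, 0, 0, 0, 0],
  [65, 0, -0.13, 0, 0, 0, 0],
  [65, 0, -0.145, 0, 0, 0, 0],
  [65, 0, -0.15, 0, 0, 0, 0],
  [65, 0, -0.15, 0, 0, 0, 0],
])

```text
clock: 18.53
position: [0.3805, 0.1799, 0.1729]
ee_rot: [0.031, 0.707, -0.706, -0.029]
ft_force: [1.0, 0.5, 0.3]
grip_width: 0.65
```

```bash
python3 - <<'E'
from h import *
b=snap('side','s14');a=snap('top','t14')
print(get_obs()['position'],get_obs()['ft_force'],get_obs()['grip_width'])
crop('s14',150,130,390,330,3,'s14a')
for x0,x1,y0,y1 in((.43,.53,.15,.2),(.29,.36,.165,.205)):
  P=cloud(b).reshape(-1,3); m=(P[:,0]>x0)&(P[:,0]<x1)&(P[:,1]>y0)&(P[:,1]<y1); print(m.sum(),np.percentile(P[m][:,2],[5,50,95]).round(4))
E
```

```text
[0.37944439 0.17934004 0.17098057] [-0.28143273 -0.33050704  0.67048248] 0.6495187139638063
745 [-0.0018  0.0015  0.536 ]
3053 [-0.0012  0.513   0.5822]
```

View pics/s14a.png

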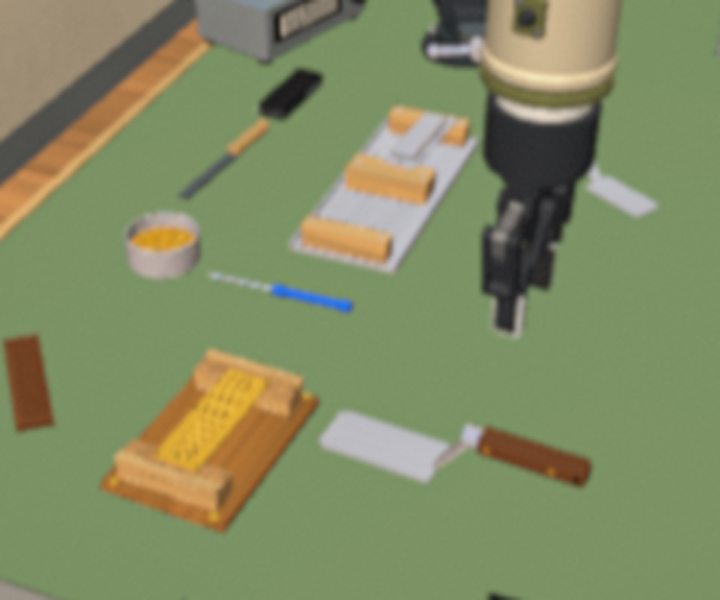

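View pics/t14.png

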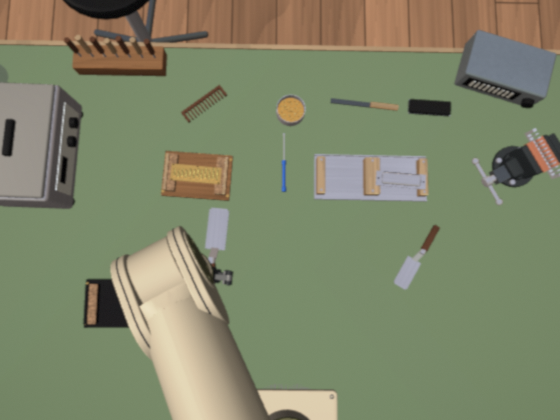

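The pictures show the reed plate centred in the brown cradle (top view, 196,173). The spatula lies flat on the green (217,230), and the cover, screwdriver and tin haven't moved. The gripper is clear of everything.

```bash
python3 - <<'E'
from h import *
print(hand_in())
E
```

```text
the job is handed in; nothing more can be done
None
```

The reed plate is on the tuning cradle's ledges, reeds up, and the job is handed in at about 18.6 s of the 61 s allowed. I gripped the larger spatula by its handle and slid the blade under the plate. The lift, carry and lowering were level. I then drew the blade out and put the spatula down flat on the green bench top.

**Plate position:** in the top view after the blade was out, the plate's centre was within about 1 mm of the cradle's and its angle within about 0.3°.

**Checks that disagreed:**
- **Gap to the end lips:** this rougher reading gave about 6 mm and 11 mm at the two ends. It doesn't fit the known total of 14 mm, and a blurred lip edge is the likely cause. It could also mean the plate sits up to about 3 mm off centre along its length.
- **Side camera:** its corner fits were 2–4 mm looser than the top camera's. With the plate down but the blade still under it, it put the plate about 2 mm to one side and within about 0.6° of square.
- **Spatula on the bench:** my last depth check of how it lies partly caught the arm, so I judged it flat from the side picture and the contact force when I set it down.

**Everything else:** in the last pictures the cover plate, screwdriver and screw tin had not moved. The open gripper was clear above the bench, touching nothing. The fingers never touched the reed plate, and the largest wrist force I saw was about 10 N.

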